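Mix a vial on the touch-run mixer

TASK

Mix the short screw-cap vial: first press the front half of the mixer's rocker switch down as far as it goes, to on, then lift the vial out of the aluminium block, stand it upright in the mixer's rubber cup and with the vial alone press the cup straight down until it has sunk about 5 mm, half of its travel, without ever driving it onto its stop. Keep hold of the vial and keep the cup pressed there: after a few seconds of mixing the program finishes while still holding it down. Leave everything else standing where it is.

Things in the scene. Friction and masses are not known exactly. Their poses are not given: they have to be found in the camera images.
- mixer: low tube mixer, grey shell and white top, 150 x 115 mm, 46 mm high at its flat front deck; fixed. Origin: centre of its underside. Its -x side is the front. On the deck: black rocker switch at x=-45, y=+27 mm and black speed dial at x=-45, y=-27 mm (27 mm across, top at z=61 mm; leave it). Behind, at x=+26, y=0, a white boss 92 mm across and 70 mm high with the rubber cup above it.
- cup_floor (a point): centre of the cup's inner floor, 87 mm above the desk when the cup is up; moves down with the cup. The cup is a black rubber bowl, 44 mm across at its rim; it is 12 mm deep from rim to floor, its inside is 27 mm across at the floor and 37 mm at the rim.
- cup (a joint): how far the mixer's cup is pressed down, in m: 0 = up, 0.010 = on its stop. A spring pushes it up: it begins to sink at 3 N and needs 0.6 N more for each mm (6 N at 5 mm, 9 N at the stop).
- rocker_front (a point): top of the rocker switch's front half, 13 mm in front of its pivot; 58 mm above the desk when the switch is off (this half stands up) and 53 mm when it is on. The rocker is 36 mm long (along the mixer's x) and 20 mm wide in a low bezel. Pressed from above here with 2 to 3 N it goes over, and it stays where it is left.
- rocker (a joint): tilt of the rocker switch in rad: 0 = off, rear half down; 0.40 = on, front half down. A stiff action (0.025 N m): it stays where it is left. It starts at 0 to 0.08.
- vial: the vial to mix: short glass vial with a white screw cap, 22 mm across and 52 mm high, cap 19 mm across and 10 mm high; 0.01 to 0.03 kg. Origin: centre of its underside, z up along its axis. It stands in an outer well of the block.
- block: aluminium vial block, 46 x 138 x 18 mm, loose, 0.3 kg. Origin: centre of its underside; its length is along its own y. Three round wells 24 mm across and 12 mm deep (floor at z=6 mm) in a row at y=-45, 0, +45 mm; the middle one is empty, the outer two hold the vial and the dropper vial, either way round.
- dropper_vial: taller glass vial with a black dropper top, 22 mm across and 72 mm high, in the other outer well; leave it. Origin: centre of its underside.
- lens_blower: black rubber bulb with a thin nozzle, standing beside the mixer, 49 mm across and 120 mm high. Origin: centre of its underside. A bystander.
- coverslip_box: small white box, 29 x 29 x 17 mm, near the end of the block. Origin: centre of its underside. A bystander.
- petri_0: lower of two stacked petri dishes, 58 mm across, 16 mm high. Origin: centre of its underside. A bystander.
- petri_1: upper of the two stacked petri dishes. Origin: centre of its underside. A bystander.
- tape_roll: roll of tape lying flat, 104 mm across, 25 mm high. Origin: centre of its underside. A bystander.
- slide_mailer: flat slide mailer, 34 x 84 x 15 mm. Origin: centre of its underside. A bystander.
- slide_box: flat slide box, 102 x 170 x 39 mm. Origin: centre of its underside. A bystander.
- tally_counter: hand tally counter, 54 x 62 x 33 mm. Origin: centre of its underside. A bystander.
Mind the look-alikes: they are no part of the job. Leave any pink or purple look-alike of the vial alone.

How it is judged:
By the outcome, as a careful person would: the job done as asked, in the order asked, and still so for the second after the job is handed in, while the arm keeps its last pose, push and grip.
It also fails if it takes over 61 s, if anything falls off the work surface, if the arm or the gripper's body presses on something with over 40 N, if the wrist force passes 120 N, or if a joint passes its speed limit or range.

ROBOT

A 7-joint arm with a two-finger parallel gripper is mounted at the origin on a cart in front of the work surface, level with it; the furniture and walls round the work are solid. World frame = base frame: x ahead of the robot, y to its left, z up, the work surface at z = 0. Lengths are in mm, angles in degrees, forces in N, time in s.
With the tool pointing down it reaches from about 425 to 875 mm from the base axis. Payload 8.4 kg.
Tool frame: the origin (TCP) lies on the mounting face of the last link; the fingertips stand 182 mm ahead of it and the grasp point (between the pads) lies 164 mm ahead of it; x points along the fingers, z is the direction in which the jaws open and shut, and the axes are right-handed (so a half turn about x gives the same grasp; the last joint's range is limited). The gripper opens to 87 mm and grips with 3 to 60 N. Pads are 19 mm wide; open, the fingers measure 117 mm over their backs; the gripper's body (75 mm by 190 mm) begins 51 mm behind the grasp point.
Start: joints at [-75.184, 19.091, 2.286, 83.961, -0.768, 76.965, -3.352], TCP at [227.642, 608.812, 404.746] pointing down, gripper open.
Joint ranges: [-147.57, 147.57], [-21.85, 119.76], [-74.77, 79.35], [14.55, 137.4], [-85.83, 265.84], [4.83, 119.75], [-152.11, 152.11]. Speed limits (degrees/s): [127.2, 127.2, 159.86, 159.86, 180, 180, 180].

INTERFACE

Orientations are given as a 3x3 rotation matrix whose columns are the frame's x, y, z axes.
In Python, from workcell import bot, optics gives the robot as it stands.
- The arm moves only by the shell command python3 -m inch 'ROWS' [FORCE]. ROWS is JSON, one flat list of numbers, 5 for each row, row after row: the shift along the tool's x, y, z in m, then the turn about the tool's x in rad, then the closure, from -1 (fully open) to 1 (shut). In form: [x, y, z, turn, grip, x, y, z, turn, grip, ...]. A call has 1 to 5 rows; each row is the pose to reach, as a shift and turn from the pose measured when the call began, along the tool's axes at that moment; what a row does not reach only later rows make up. A row lasts 1/10 s, in which the tool goes at most 50 mm and 8.59 degrees, less where a joint would pass 70% of its speed; a pose out of reach is approached as far as the arm can. A call with a gripper value outside its range is refused whole. The fingers move at their own pace and stop on an object; FORCE is the grip in N (left out, the last holds). Time passes only in rows, so rows that repeat a pose let the fingers close. It gives the time, the measured TCP pose, the force and the opening at its end, in the units of the state.
- bot.state(): the state, without advancing time (a new reading comes with each control period).
- optics.camera(name): name is "scene" or "side" or "wrist"; returns a dict with "image" (420x560x3 uint8, red, green, blue), "fx", "fy", "cx", "cy" (pixels), "view" (4x4, takes a point from world to camera coordinates). Camera axes: x right, y down, z forward; pixel columns grow to the right and rows downward; lengths in mm; the calibration is good to about 2 mm. A picture is of the moment at which its call begins. There is no depth.
- bot.job_done(): hands the job in, once; it reports no verdict.
The state is a dict: "time": time; "q": joint angles; "qd": joint speeds; "joint_efforts": joint torques, N m; "eef_pos": TCP position; "tcp_rot": TCP orientation; "contact_force": force on the tool from outside, world axes, zero at the start; "moment": the same for the moment, N m; "gripper_width": opening from 0.0 (shut) to 1.0 (fully open).
Only numpy, scipy, OpenCV 4.12 (cv2) and the standard library are available. Lean on these libraries where they do the work, as an engineer would, in place of code of your own. Each camera call takes 0.05 s, during which the arm holds its last target.

## Working session

There is one attempt and no reset: what is moved stays moved. The work goes in short steps, Python scripts to look and compute and a shell command to move; the robot and the scene stay as the last step left them, time stands still between calls to the robot, and variables do not carry over. Pictures are saved under pics/ and viewed, and the job is handed in when it is done.

```bash
ls; mkdir -p pics; python3 - <<'E'
from workcell import bot, optics
import cv2,pickle
s=bot.state()
for k in s: print(k,s[k])
d={}
for n in ["scene","side","wrist"]:
    c=optics.camera(n); d[n]=c
    cv2.imwrite(f"pics/{n}0.png",c["image"][:,:,::-1])
    print(n,c["fx"],c["fy"],c["cx"],c["cy"]);print(c["view"])
pickle.dump(d,open("c0.pkl","wb"))
E
```

```text
pics
time 0.0
q [-75.18368552  19.13148623   2.28367401  84.01094413  -0.76636672
  76.9641141   -3.35298872]
qd [-0.02232404  0.02299864 -0.04748899 -0.0605984  -0.08130104  0.01663001
 -0.07011822]
joint_efforts [ 6.94839855e-04 -6.56366587e+01  1.33577161e+00 -4.03794229e+01
 -5.95823117e-02  4.48446104e-02  1.40579004e-04]
eef_pos [227.58008302 608.67522464 403.86286916]
tcp_rot [[-4.37728653e-04 -9.36665897e-01  3.50223937e-01]
 [-1.53280341e-03  3.50224188e-01  9.36664651e-01]
 [-9.99998729e-01 -1.26819491e-04 -1.58902785e-03]]
contact_force [ 0.57714599 -0.3039816   0.41042697]
moment [-0.00533966  0.01783145  0.01187542]
gripper_width 1.0019276956670327
scene 497.81781529508584 497.81781529508584 270.9386817520912 203.34499892205298
[[-9.42461568e-01 -3.34312141e-01 -1.25929500e-03  5.54876060e+02]
 [-1.63839323e-01  4.65157408e-01 -8.69934056e-01  1.23999533e+02]
 [ 2.91415287e-01 -8.19673092e-01 -4.93166455e-01  1.04374191e+03]
 [ 0.00000000e+00  0.00000000e+00  0.00000000e+00  1.00000000e+00]]
side 428.63925724393744 428.63925724393744 282.3198348373756 209.99184148910766
[[-8.12420672e-01 -5.83070458e-01 -1.22214567e-03  5.05616005e+02]
 [-3.42284092e-01  4.78615998e-01 -8.08559414e-01  2.01405103e+02]
 [ 4.72032046e-01 -6.56472061e-01 -5.88413273e-01  7.71725506e+02]
 [ 0.00000000e+00  0.00000000e+00  0.00000000e+00  1.00000000e+00]]
wrist 338.20524191671984 338.20524191671984 278.9072098357425 214.25416162607934
[[ 3.51357194e-01  9.36241487e-01  1.69943175e-05 -6.49529417e+02]
 [ 8.93945050e-01 -3.35489379e-01  2.97168511e-01 -3.50504144e+01]
 [ 2.78227190e-01 -1.04397102e-01 -9.54825050e-01  3.92657182e+02]
 [ 0.00000000e+00  0.00000000e+00  0.00000000e+00  1.00000000e+00]]
```

View pics/scene0.png

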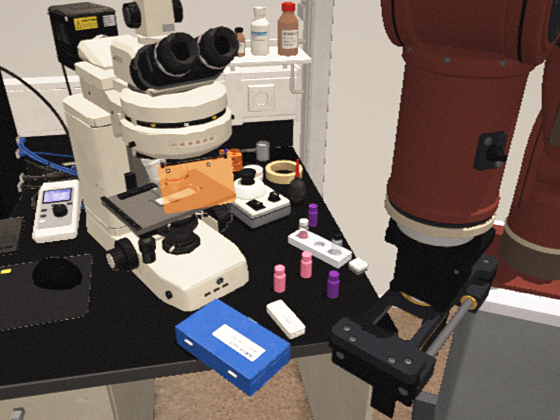

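View pics/side0.png

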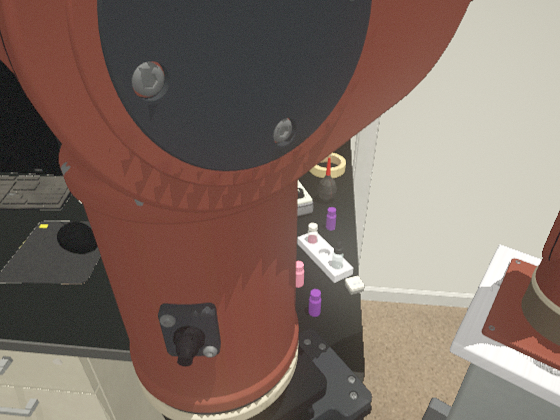

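View pics/wrist0.png

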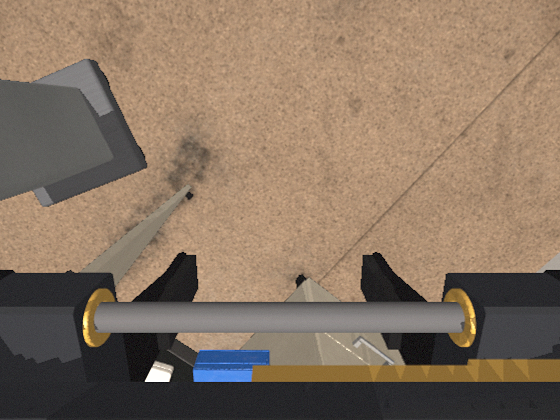

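Scene: the block is at about (320,247), the mixer at (255,200), with pink and purple look-alikes around them. I'll zoom in.

```bash
python3 - <<'E'
import pickle,cv2
d=pickle.load(open("c0.pkl","rb"))
a=d["scene"]["image"][140:310,215:385,::-1]
cv2.imwrite("pics/z1.png",cv2.resize(a,None,fx=3.5,fy=3.5,interpolation=cv2.INTER_CUBIC))
a=d["side"]["image"][140:330,280:380,::-1]
cv2.imwrite("pics/z2.png",cv2.resize(a,None,fx=3.1,fy=3.1,interpolation=cv2.INTER_CUBIC))
E
```

```text
(no output)
```

View pics/z1.png

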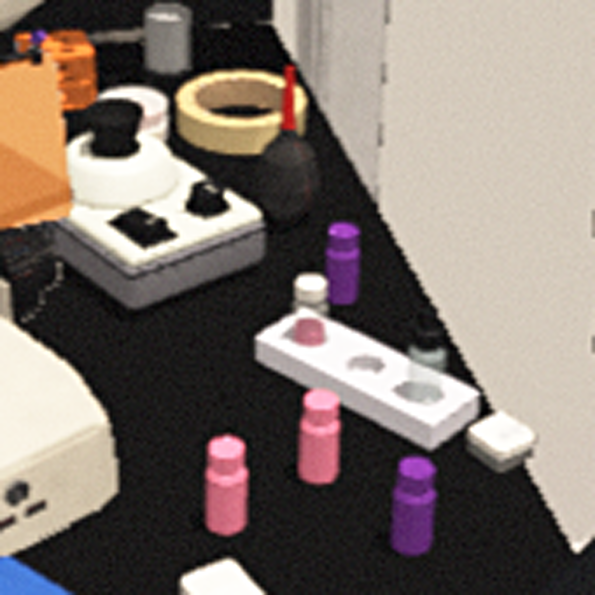

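View pics/z2.png

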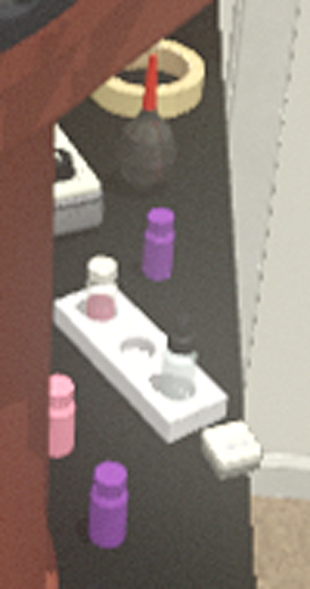

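Candidates in the scene image:
- Pink at (279,278) and (306,265).
- Purple at (313,214) and (333,285).
- Dropper vial with dark top at (337,243), in the right well.
- White-capped clear vial at (304,224), in the block's left well. This one matches the description and the crop confirms it.

Next I'll measure from both views.

```bash
cat > h.py <<'E'
import numpy as np, cv2
def ray(c,u,v):
    V=np.array(c["view"]);R=V[:3,:3];o=-R.T@V[:3,3]
    d=R.T@np.array([(u-c["cx"])/c["fx"],(v-c["cy"])/c["fy"],1]);return o,d/np.linalg.norm(d)
def plane(c,u,v,z):
    o,d=ray(c,u,v);return o+d*(z-o[2])/d[2]
def tri(*obs):
    A=np.zeros((3,3));b=np.zeros(3);L=[]
    for c,u,v in obs:
        o,d=ray(c,u,v);P=np.eye(3)-np.outer(d,d);A+=P;b+=P@o;L.append((o,P))
    x=np.linalg.solve(A,b);return x,[float(np.linalg.norm(P@(x-o))) for o,P in L]
def proj(c,p):
    V=np.array(c["view"]);q=V[:3,:3]@np.asarray(p,float)+V[:3,3]
    return c["cx"]+c["fx"]*q[0]/q[2],c["cy"]+c["fy"]*q[1]/q[2]
E
python3 - <<'E'
import pickle;from h import *
np.set_printoptions(precision=1,suppress=True)
d=pickle.load(open("c0.pkl","rb"));S,T=d["scene"],d["side"]
s=lambda x,y:(215+x/3.5,140+y/3.5)
t=lambda x,y:(280+x/3.1,140+y/3.1)
print("cap",tri((S,*s(311,283)),(T,*t(102,265))))
print("capplane",plane(S,*s(311,283),58),plane(T,*t(102,265),58))
print("midwell",plane(S,*s(365,364),18),plane(T,*t(138,347),18),tri((S,*s(365,364)),(T,*t(138,347))))
print("lwell",plane(S,*s(308,330),18),"rwell",plane(S,*s(420,390),18))
print("corners",[plane(S,*s(*p),18) for p in [(257,338),(310,312),(478,392),(433,437)]])
print("rocker",plane(S,*s(142,227),54),"dial",plane(S,*s(208,197),58))
print("deck corner front",plane(S,*s(132,265),46),plane(S,*s(262,212),46))
print("cup rim",plane(S,*s(115,110),99))
for p in [(344,232),(320,398),(227,446),(416,468)]: print("lookalike",plane(S,*s(*p),50))
print("blower",plane(S,*s(288,215),0),"box",plane(S,*s(502,435),17))
E
```

```text
cap (array([483.4,  81.1,  51. ]), [0.37481085103536627, 0.37481085103528733])
capplane [480.1  92.6  58. ] [479.3  88.4  58. ]
midwell [439.2 110.1  18. ] [437.4 106.   18. ] (array([442.1,  97.2,   9.1]), [0.05459057197890926, 0.05459057197881458])
lwell [483.  85.  18.] rwell [400.9 126.   18. ]
corners [array([510.7, 104.5,  18. ]), array([487.8,  64.2,  18. ]), array([367.6, 116.4,  18. ]), array([383. , 169.6,  18. ])]
rocker [606.6  55.6  54. ] dial [576.7   9.2  58. ]
deck corner front [600.1  90.7  46. ] [542.3  -3.7  46. ]
cup rim [653.5 -16.5  99. ]
lookalike [481.  11.  50.]
lookalike [443.9 197.8  50. ]
lookalike [479.2 257.9  50. ]
lookalike [377.8 242.7  50. ]
blower [547.2 -84.4   0. ] box [346.  153.1  17. ]
```

```bash
python3 - <<'E'
import pickle;from h import *
np.set_printoptions(precision=0,suppress=True)
d=pickle.load(open("c0.pkl","rb"));S=d["scene"]
for n,p,zs in [("foot R",(246,290),(0,)),("foot tip",(188,305),(0,)),("foot rightback",(243,262),(50,)),("stage R orange lower R",(236,196),(120,160,200)),("orange top R",(233,160),(150,200,250)),("stage left",(103,198),(150,)),("eyepiece",(225,45),(300,350,400)),("eyepieceL",(170,60),(300,350,400)),("head ring",(230,110),(250,300)),("slide mailer",(286,318),(15,)),("slidebox",(232,345),(39,))]:
    print(n,[plane(S,*p,z) for z in zs])
E
```

```text
foot R [array([539., 285.,   0.])]
foot tip [array([625., 362.,   0.])]
foot rightback [array([552., 265.,  50.])]
stage R orange lower R [array([616., 142., 120.]), array([586., 209., 160.]), array([556., 275., 200.])]
orange top R [array([667.,  37., 150.]), array([622., 137., 200.]), array([577., 237., 250.])]
stage left [array([837., 286., 150.])]
eyepiece [array([ 882., -417.,  300.]), array([ 783., -200.,  350.]), array([683.,  16., 400.])]
eyepieceL [array([ 946., -198.,  300.]), array([836., -15., 350.]), array([727., 167., 400.])]
head ring [array([691., -12., 250.]), array([631., 122., 300.])]
slide mailer [array([437., 350.,  15.])]
slidebox [array([490., 462.,  39.])]
```

```bash
python3 -m inch '[0,-0.038,-0.031,0,0, 0,-0.076,-0.062,0,0, 0,-0.114,-0.093,0,0, 0,-0.152,-0.124,0,0, 0,-0.19,-0.155,0,0]' 40
```

```text
time: 0.65
eef_pos: [352.0, 395.0, 404.1]
tcp_rot: [[-0.001, -0.937, 0.35], [-0.001, 0.35, 0.937], [-1.0, 0.0, -0.001]]
contact_force: [0.6, -0.1, 0.3]
gripper_width: 0.632
```

```bash
python3 -m inch '[0,-0.036,-0.033,-0.14,0, 0,-0.072,-0.066,-0.28,0, 0,-0.108,-0.099,-0.42,0, 0,-0.144,-0.132,-0.56,0, 0,-0.18,-0.165,-0.7,0]' && python3 - <<'E'
from workcell import bot, optics
import cv2,pickle
d={}
for n in ["scene","side","wrist"]:
    c=optics.camera(n); d[n]=c
    cv2.imwrite(f"pics/{n}1.png",c["image"][:,:,::-1])
pickle.dump(d,open("c1.pkl","wb"))
print(bot.state()["q"],bot.state()["tcp_rot"])
E
```

```text
time: 1.15
eef_pos: [455.8, 190.8, 404.3]
tcp_rot: [[-0.0, -0.95, -0.311], [-0.001, -0.311, 0.95], [-1.0, 0.001, -0.001]]
contact_force: [0.2, -0.0, 0.3]
gripper_width: 0.499
[-4.76793731e+01  2.46037122e-01  2.01222946e+01  1.05943863e+02
 -2.84100038e-02  7.38761779e+01  8.00068421e+01] [[-3.26958183e-04 -9.53421678e-01 -3.01640510e-01]
 [-1.29965983e-03 -3.01639866e-01  9.53421052e-01]
 [-9.99999102e-01  7.03758868e-04 -1.14050023e-03]]
```

View pics/wrist1.png

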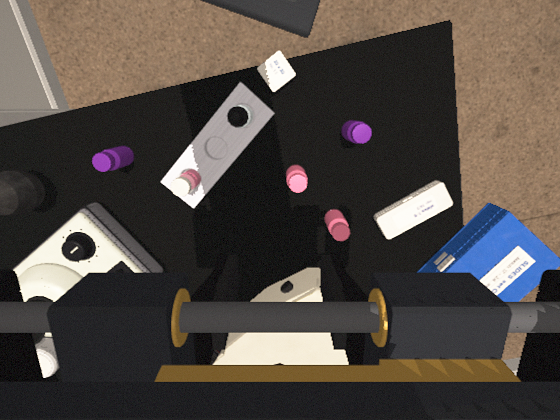

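View pics/side1.png

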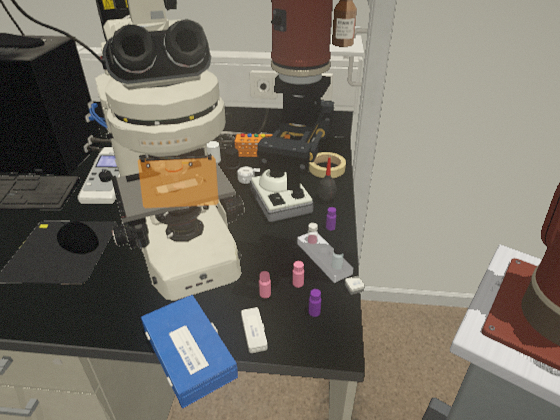

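View pics/scene1.png

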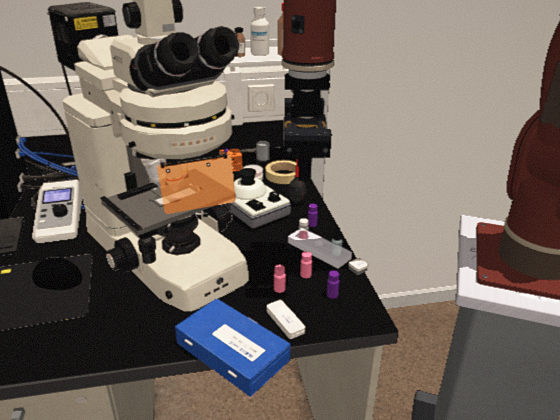

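Wrist: vial cap at (185,184), dropper (237,116), empty well (217,148), dial (78,247); the rocker is hidden at the edge. Side: the mixer is now visible at (283,195). I'll triangulate from scene and side crops.

```bash
python3 - <<'E'
import pickle,cv2
d=pickle.load(open("c1.pkl","rb"))
a=d["side"]["image"][150:290,200:380,::-1]
cv2.imwrite("pics/z3.png",cv2.resize(a,None,fx=4,fy=4,interpolation=cv2.INTER_CUBIC))
a=d["scene"]["image"][150:280,220:380,::-1]
cv2.imwrite("pics/z4.png",cv2.resize(a,None,fx=4,fy=4,interpolation=cv2.INTER_CUBIC))
E
```

```text
(no output)
```

View pics/z3.png

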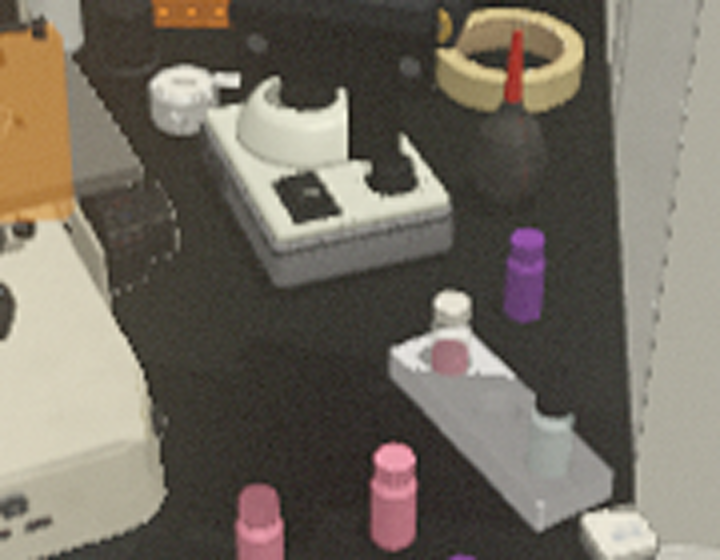

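View pics/z4.png

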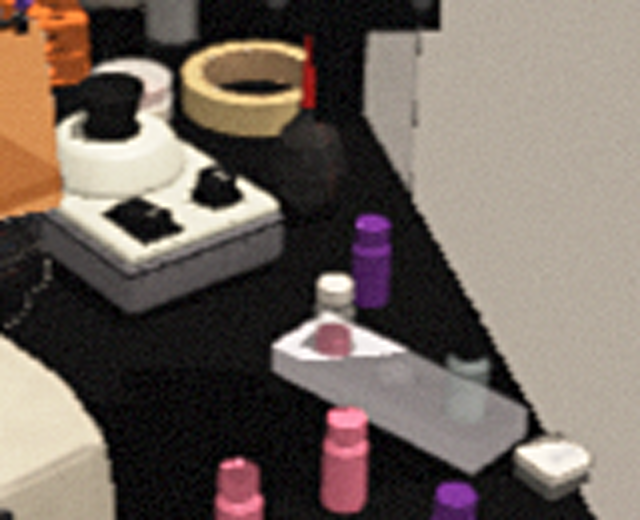

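```bash
python3 - <<'E'
import pickle;from h import *
np.set_printoptions(precision=1,suppress=True)
d=pickle.load(open("c1.pkl","rb"));S,T,W=d["scene"],d["side"],d["wrist"]
s=lambda x,y:(220+x/4,150+y/4)
t=lambda x,y:(200+x/4,150+y/4)
for n,a,b,z in [("cornerA",(131,265),(278,248),46),("cornerB",(282,213),(449,208),46),("rocker c",(142,220),(308,196),55),("cap top",(335,280),(453,298),58),("dial top c",(217,182),(392,170),60)]:
    print(n,tri((S,*s(*a)),(T,*t(*b))),plane(S,*s(*a),z),plane(T,*t(*b),z))
print("cup rim scene",plane(S,*s(111,88),99), "W cap",plane(W,185,184,58),"dial",plane(W,78,247,61),"well",plane(W,217,148,18), "drop",plane(W,237,116,78))
print("tri3 cap",tri((S,*s(335,280)),(T,*t(453,298)),(W,183,186)))
E
```

```text
cornerA (array([605.9,  74.4,  32.7]), [1.476731991268797, 1.4767319912686647]) [599.1  92.9  46. ] [592.9  90.4  46. ]
cornerB (array([543.5, -12.1,  34.6]), [0.5955037569152731, 0.5955037569152086]) [537.    8.1  46. ] [535.7   1.2  46. ]
rocker c (array([617.5,  28.4,  36.9]), [0.010204913133822833, 0.010204913133747247]) [605.9  57.9  55. ] [601.9  49.5  55. ]
cap top (array([484.6,  77.8,  51.1]), [0.36419284053583806, 0.36419284053593154]) [481.3  89.3  58. ] [480.5  85.1  58. ]
dial top c (array([583.6, -10.2,  48.4]), [0.508389228937456, 0.508389228937497]) [577.1   9.1  60. ] [573.4   5.1  60. ]
cup rim scene [652.5 -13.5  99. ] W cap [475.   94.5  58. ] dial [573.1   4.3  61. ] well [437.7 110.3  18. ] drop [396.1 128.4  78. ]
tri3 cap (array([477.8,  93.2,  62.2]), [2.658167652153657, 2.547416209871944, 1.5184328392629776])
```

```bash
python3 -m inch '[0,-0.016,-0.041,-0.13,0, 0,-0.032,-0.082,-0.26,0, 0,-0.048,-0.123,-0.39,0, 0,-0.064,-0.164,-0.52,0, 0,-0.078,-0.205,-0.65,0]' && python3 -m inch '[0,0,0,0,0.3,0,0,0,0,0.3]' && python3 - <<'E'
from workcell import bot, optics
import cv2,pickle
d={}
for n in ["wrist"]:
    c=optics.camera(n); d[n]=c
    cv2.imwrite(f"pics/{n}2.png",cv2.resize(c["image"][:,:,::-1],None,fx=1.4,fy=1.4))
pickle.dump(d,open("c2.pkl","wb"))
print(bot.state()["q"],bot.state()["eef_pos"],bot.state()["tcp_rot"])
E
```

```text
time: 1.8
eef_pos: [590.4, 23.1, 404.4]
tcp_rot: [[-0.001, -0.585, -0.811], [-0.001, -0.811, 0.585], [-1.0, 0.001, 0.0]]
contact_force: [1.3, 1.0, 0.1]
gripper_width: 0.497
time: 2.0
eef_pos: [590.7, 23.5, 403.7]
tcp_rot: [[-0.002, -0.587, -0.81], [-0.001, -0.81, 0.587], [-1.0, 0.002, 0.001]]
contact_force: [-0.2, 0.3, 0.2]
gripper_width: 0.398
[-31.58125373  12.97788477  29.45445615  93.8228327   -6.5601282
  75.03189523 143.11803648] [590.28857416  24.57685168 403.76817067] [[-1.86129747e-03 -5.85492036e-01 -8.10676021e-01]
 [-1.51035431e-04 -8.10677252e-01  5.85493271e-01]
 [-9.99998256e-01  1.21221795e-03  1.42048148e-03]]
```

View pics/wrist2.png

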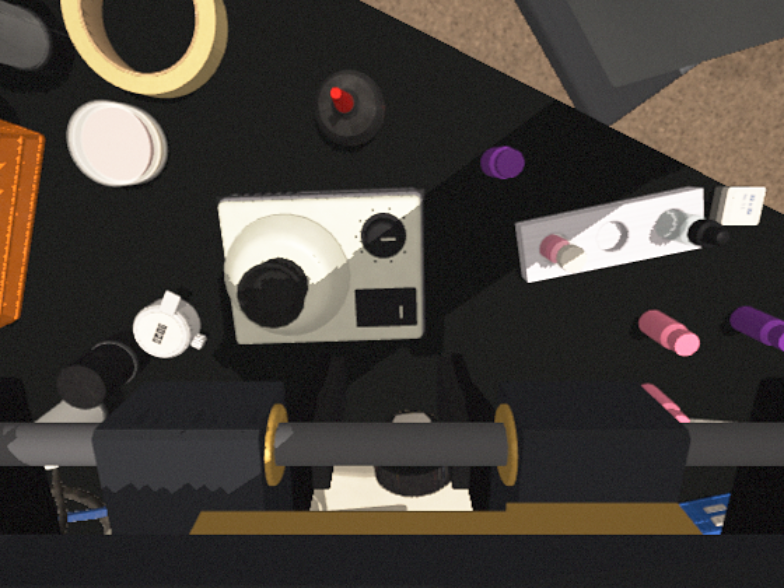

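```bash
python3 - <<'E'
import pickle,cv2
d=pickle.load(open("c2.pkl","rb"))
a=d["wrist"]["image"][125:255,150:310,::-1]
cv2.imwrite("pics/z5.png",cv2.resize(a,None,fx=4.5,fy=4.5,interpolation=cv2.INTER_CUBIC))
a=d["wrist"]["image"][125:215,360:540,::-1]
cv2.imwrite("pics/z6.png",cv2.resize(a,None,fx=4,fy=4,interpolation=cv2.INTER_CUBIC))
d=pickle.load(open("c1.pkl","rb"))
a=d["wrist"]["image"][70:215,140:285,::-1]
cv2.imwrite("pics/z7.png",cv2.resize(a,None,fx=4,fy=4,interpolation=cv2.INTER_CUBIC))
E
```

```text
(no output)
```

View pics/z5.png

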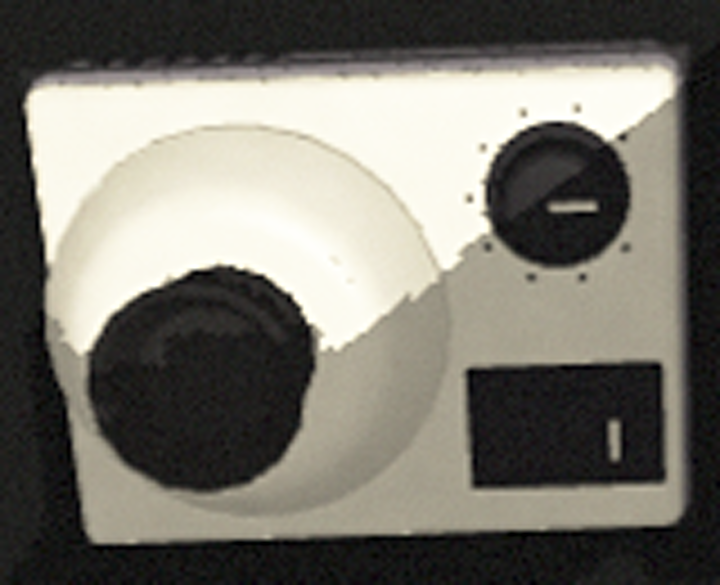

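View pics/z6.png

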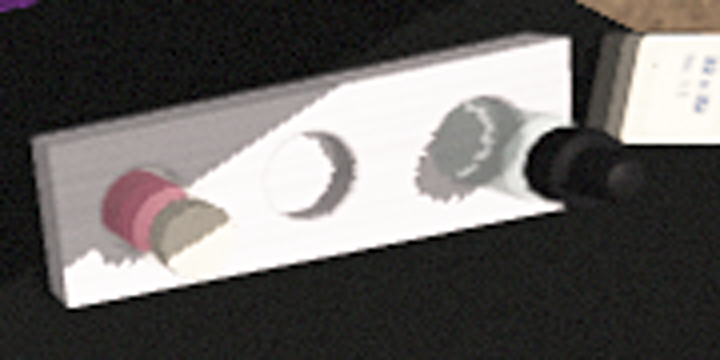

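View pics/z7.png

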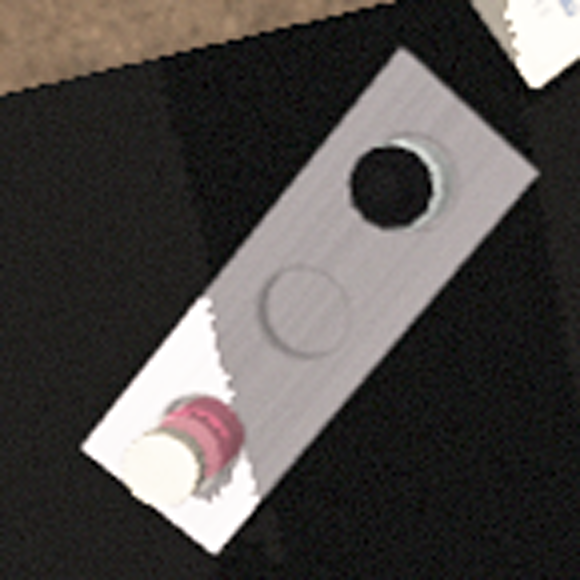

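```bash
python3 - <<'E'
import pickle;from h import *
np.set_printoptions(precision=1,suppress=True)
W1=pickle.load(open("c1.pkl","rb"));S,T,W1=W1["scene"],W1["side"],W1["wrist"]
W=pickle.load(open("c2.pkl","rb"))["wrist"]
a5=lambda x,y:(150+(x+.5)/4.5-.5,125+(y+.5)/4.5-.5)
a6=lambda x,y:(360+(x+.5)/4-.5,125+(y+.5)/4-.5)
a7=lambda x,y:(140+(x+.5)/4-.5,70+(y+.5)/4-.5)
print("cap",tri((W,*a6(195,240)),(W1,*a7(160,470))),plane(W,*a6(195,240),58),plane(W1,*a7(160,470),58))
print("midwell",tri((W,*a6(312,174)),(W1,*a7(306,311))),plane(W,*a6(312,174),18),plane(W1,*a7(306,311),18))
print("blk c1",tri((W,*a6(32,140)),(W1,*a7(217,553))), tri((W,*a6(66,308)),(W1,*a7(82,448))))
R1=[(217,553),(82,448),(402,47),(540,173)]
print("block corners W1",[plane(W1,*a7(*p),18) for p in R1])
print("block corners W2",[plane(W,*a6(*p),18) for p in [(32,140),(66,308)]])
print("dial",tri((W,*a5(558,195)),(W1,78,247)),plane(W,*a5(558,195),61))
bz=[plane(W,*a5(*p),50) for p in [(467,370),(662,362),(665,483),(474,488)]]
print("bezel",bz,np.mean(bz,0))
print("deck",[plane(W,*a5(*p),46) for p in [(680,525),(90,543),(680,65),(28,85)]])
im=W["image"][:,:,:].max(2)
m=(im<60).astype(np.uint8)
m[:180]=0;m[:, :160]=0;m[240:]=0;m[:,225:]=0
n,l,st,ce=cv2.connectedComponentsWithStats(m);k=1+np.argmax(st[1:,4]);print(st[k],ce[k])
cs,_=cv2.findContours((l==k).astype(np.uint8),cv2.RETR_EXTERNAL,cv2.CHAIN_APPROX_NONE)
p=max(cs,key=len)[:,0].astype(np.float32)
print(cv2.fitEllipse(p), cv2.minEnclosingCircle(p))
(e,_,_)=cv2.fitEllipse(p)
print("cup W2",plane(W,*e,99))
# scene rim: 
print("cup rim scene",plane(S,220+112/4,150+88/4,99))
print("tri",tri((W,*e),(S,220+112/4,150+84/4)))
E
```

```text
cap (array([479.9,  90.2,  57.7]), [0.13036026022283714, 0.130360260222857]) [480.1  90.1  58. ] [479.7  90.2  58. ]
midwell (array([437.5, 109.2,  17.8]), [0.04351751583606669, 0.04351751583611037]) [437.5 109.2  18. ] [437.4 109.2  18. ]
blk c1 (array([505.2,  81.3, -10.7]), [22.34012886654172, 22.340128866541708]) (array([498.5,  78. ,  53.1]), [18.808336798277725, 18.808336798277807])
block corners W1 [array([510.6, 102.1,  18. ]), array([492.5,  59.5,  18. ]), array([365.9, 115.8,  18. ]), array([384.5, 158.4,  18. ])]
block corners W2 [array([494.6,  56.3,  18. ]), array([511.5, 102.2,  18. ])]
dial (array([578.7,  -0.5,  51.3]), [0.12818760312009084, 0.12818760311999686]) [577.6  -1.8  61. ]
bezel [array([619.5,  19.8,  50. ]), array([582.3,  44.5,  50. ]), array([598.6,  69.1,  50. ]), array([635.6,  43.7,  50. ])] [609.   44.3  50. ]
deck [array([602.6,  81.3,  46. ]), array([719.8,   1.7,  46. ]), array([540.8,  -7.2,  46. ]), array([658.8, -87.7,  46. ])]
[ 170  184   50   50 1890] [194.7 208.8]
((194.6845245361328, 208.79470825195312), (46.369197845458984, 50.264869689941406), 48.487754821777344) ((195.02980041503906, 208.10926818847656), 25.546049118041992)
cup W2 [651.1 -18.4  99. ]
cup rim scene [652.  -13.7  99. ]
tri (array([652.4, -18.1,  99. ]), [1.2927260855131482, 1.2927260855132834])
```

```bash
python3 - <<'E'
import pickle;from h import *
np.set_printoptions(precision=0,suppress=True)
W1=pickle.load(open("c1.pkl","rb"));S,T,W1=W1["scene"],W1["side"],W1["wrist"]
for n,a,b in [("ring",(231,112),(223,120)),("orange TR",(233,160),(216,157)),("orange BR",(236,196),(218,204)),("eyeR",(224,45),(194,48))]:
    print(n,tri((S,*a),(T,*b)), [plane(T,*b,z) for z in (200,300)])
E
python3 -m inch '[0,-0.026,0.017,0,1,0.03,-0.026,0.017,0,1,0.06,-0.026,0.017,0,1,0.09,-0.026,0.017,0,1,0.12,-0.026,0.017,0,1]' && python3 -m inch '[0,0,0,0,1,0,0,0,0,1]'
```

```text
ring (array([577., 232., 331.]), [6.814078110988196, 6.814078110988302]) [array([770.,  30., 200.]), array([613., 192., 300.])]
orange TR (array([566., 264., 268.]), [4.678206491325572, 4.678206491325513]) [array([663., 170., 200.]), array([532., 298., 300.])]
orange BR (array([548., 290., 205.]), [3.6047278718843323, 3.604727871884464]) [array([549., 288., 200.]), array([445., 388., 300.])]
eyeR (array([557., 294., 460.]), [4.221880380289838, 4.221880380289973]) [array([1251., -355.,  200.]), array([ 979., -101.,  300.])]
time: 2.55
eef_pos: [590.7, 58.1, 282.7]
tcp_rot: [[-0.002, -0.584, -0.811], [0.001, -0.811, 0.584], [-1.0, 0.0, 0.002]]
contact_force: [0.2, 1.2, 0.1]
gripper_width: 0.028
time: 2.75
eef_pos: [590.2, 60.1, 283.1]
tcp_rot: [[-0.003, -0.583, -0.812], [0.002, -0.812, 0.583], [-1.0, 0.0, 0.003]]
contact_force: [-0.9, -0.6, 1.2]
gripper_width: 0.009
```

```bash
python3 - <<'E'
from workcell import bot, optics
import cv2,pickle
d={}
print(bot.state()["eef_pos"])
for n in ["scene","side","wrist"]:
    d[n]=optics.camera(n)
pickle.dump(d,open("c3.pkl","wb"))
print(bot.state()["eef_pos"],bot.state()["contact_force"])
cv2.imwrite("pics/w3.png",cv2.resize(d["wrist"]["image"][130:380,130:430,::-1],None,fx=2.4,fy=2.4,interpolation=cv2.INTER_CUBIC))
cv2.imwrite("pics/s3.png",cv2.resize(d["side"]["image"][90:240,210:390,::-1],None,fx=4,fy=4,interpolation=cv2.INTER_CUBIC))
E
```

```text
[590.19314667  60.07674096 283.07605072]
[591.19614909  58.74251683 284.69569335] [-0.72049002  0.04295656  0.43720396]
```

View pics/w3.png

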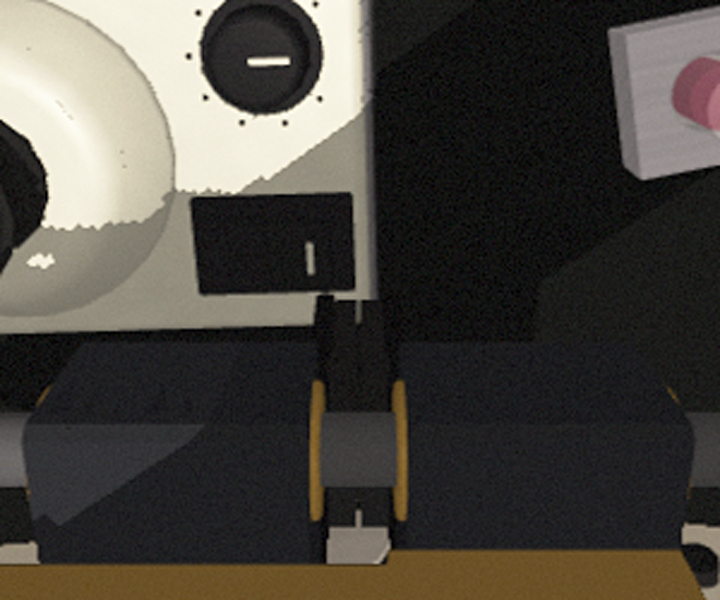

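View pics/s3.png

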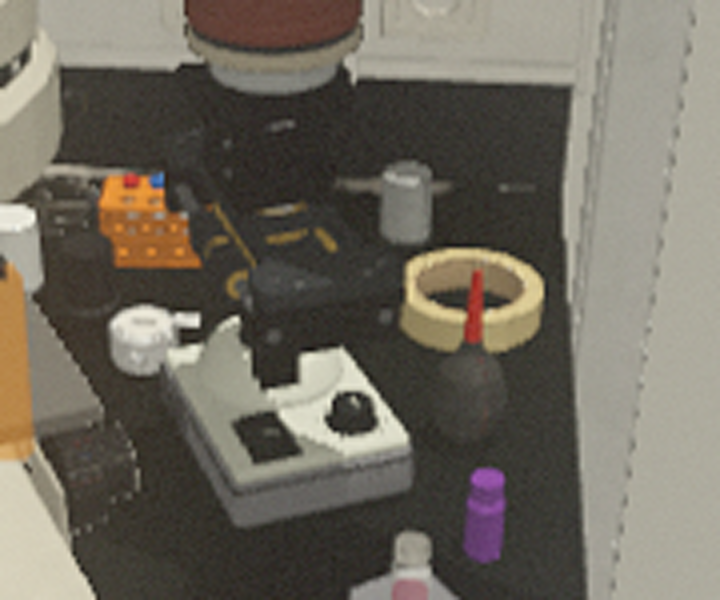

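```bash
python3 - <<'E'
import pickle;from h import *
np.set_printoptions(precision=1,suppress=True)
d=pickle.load(open("c3.pkl","rb"));W=d["wrist"]
f=lambda x,y:(130+(x+.5)/2.4-.5,130+(y+.5)/2.4-.5)
print("tip L,R",plane(W,*f(317,297),102),plane(W,*f(379,300),102))
b=[plane(W,*f(*p),50) for p in [(191,199),(352,193),(355,288),(201,294)]];print(b,np.mean(b,0))
print("mark",plane(W,*f(310,258),56))
W2=pickle.load(open("c2.pkl","rb"))["wrist"]
a5=lambda x,y:(150+(x+.5)/4.5-.5,125+(y+.5)/4.5-.5)
print("bezel corner tri",tri((W,*f(201,294)),(W2,*a5(474,488))),tri((W,*f(352,193)),(W2,*a5(662,362))),tri((W,*f(310,258)),(W2,*a5(615,440))))
x=np.array([.826,-.5635]);y=np.array([.5635,.826]);piv=np.array([608.5,44.7])
print("target",piv-14*x)
from workcell import bot
P=np.array([bot.state()["eef_pos"] for i in range(5)]).mean(0);R=bot.state()["tcp_rot"];print(P)
t=piv-14*x
print("shift tool",R.T@np.array([t[0]-P[0],t[1]-P[1],0]))
E
```

```text
tip L,R [592.8  46.7 102. ] [582.2  55.3 102. ]
[array([619.3,  19.6,  50. ]), array([582. ,  44.5,  50. ]), array([598.1,  68.1,  50. ]), array([635.2,  43.6,  50. ])] [608.6  44.   50. ]
mark [601.3  51.4  56. ]
bezel corner tri (array([636.2,  44.2,  47.7]), [0.0663692899529564, 0.06636928995299417]) (array([582.7,  45.5,  46.2]), [0.07117377402380279, 0.07117377402381679]) (array([599.9,  50.1,  61.4]), [0.14834191019844808, 0.1483419101984643])
target [596.9  52.6]
[591.2  58.7 284.7]
shift tool [-0.   1.6 -8.3]
```

```bash
python3 -m inch '[0.013,0.001,-0.008,0,1,0.026,0.001,-0.008,0,1,0.036,0.001,-0.008,0,1,0.036,0.001,-0.008,0,1,0.036,0.001,-0.008,0,1]'; python3 -m inch '[0,0,0,0,1,0,0,0,0,1]'
```

```text
time: 3.4
eef_pos: [597.0, 53.3, 248.2]
tcp_rot: [[-0.0, -0.584, -0.812], [0.002, -0.812, 0.584], [-1.0, -0.001, 0.001]]
contact_force: [0.6, 0.4, 0.5]
gripper_width: 0.007
time: 3.6
eef_pos: [597.1, 53.3, 248.5]
tcp_rot: [[0.0, -0.584, -0.812], [0.002, -0.812, 0.584], [-1.0, -0.002, 0.001]]
contact_force: [0.1, 0.0, -0.9]
gripper_width: 0.005
```

```bash
python3 -m inch '[0.003,0,0,0,1,0.005,0,0,0,1,0.007,0,0,0,1,0.009,0,0,0,1,0.009,0,0,0,1]'
```

```text
time: 4.1
eef_pos: [597.0, 53.6, 239.3]
tcp_rot: [[-0.0, -0.584, -0.812], [0.002, -0.812, 0.584], [-1.0, -0.002, 0.002]]
contact_force: [-0.4, -0.7, 0.1]
gripper_width: 0.002
```

```bash
python3 -m inch '[0.001,0,0,0,1,0.002,0,0,0,1,0.003,0,0,0,1,0.003,0,0,0,1]'
```

```text
time: 4.5
eef_pos: [596.7, 53.9, 236.2]
tcp_rot: [[-0.001, -0.584, -0.812], [0.003, -0.812, 0.584], [-1.0, -0.001, 0.003]]
contact_force: [-3.9, 1.8, 4.7]
gripper_width: 0.007
```

```bash
python3 -m inch '[0.001,0,0,0,1,0.002,0,0,0,1,0.002,0,0,0,1]'; python3 -c "
from workcell import bot
s=bot.state();print(s['eef_pos'],s['contact_force'])"
```

```text
time: 4.8
eef_pos: [596.8, 53.9, 235.7]
tcp_rot: [[-0.001, -0.584, -0.812], [0.004, -0.812, 0.584], [-1.0, -0.002, 0.003]]
contact_force: [-8.7, 0.3, 17.9]
gripper_width: 0.003
[596.75284643  53.890824   235.72600028] [-8.68715365  0.27802355 17.92728005]
```

The force rises to 18 N at tip z≈53.7, which looks like the stop. I'll lift and look.

```bash
python3 -m inch '[-0.02,0,0,0,1,-0.06,0,0,0,1,-0.08,0,-0.001,0,0.4,-0.08,0,-0.001,0,0.4,-0.08,0,-0.001,0,0.4]'; python3 - <<'E'
from workcell import bot, optics
import cv2,pickle
d={}
for n in ["scene","side","wrist"]:
    d[n]=optics.camera(n)
pickle.dump(d,open("c4.pkl","wb"))
print(bot.state()["eef_pos"],bot.state()["contact_force"])
a=cv2.resize(d["wrist"]["image"][130:290,100:430,::-1],None,fx=2.4,fy=2.4,interpolation=cv2.INTER_CUBIC)
cv2.imwrite("pics/w4.png",a)
cv2.imwrite("pics/s4.png",cv2.resize(d["scene"]["image"][150:240,220:320,::-1],None,fx=6,fy=6,interpolation=cv2.INTER_CUBIC))
E
```

```text
time: 5.3
eef_pos: [597.7, 52.9, 315.7]
tcp_rot: [[-0.0, -0.584, -0.812], [0.004, -0.812, 0.584], [-1.0, -0.003, 0.002]]
contact_force: [-0.7, -0.8, 0.5]
gripper_width: 0.192
[597.29334672  53.02173776 314.39120966] [ 0.31743988  0.39133083 -0.55310373]
```

View pics/w4.png

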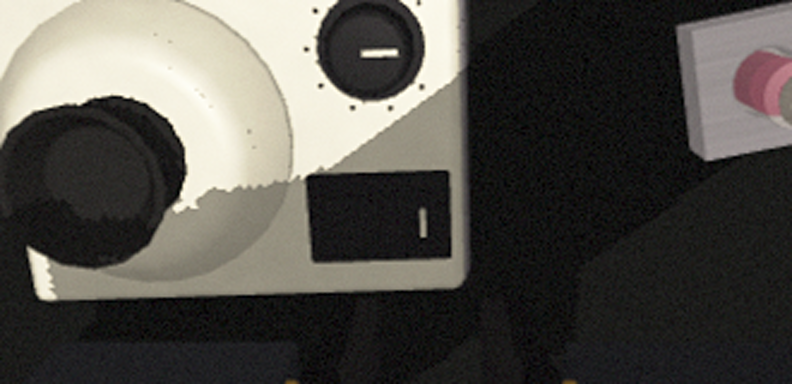

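View pics/s4.png

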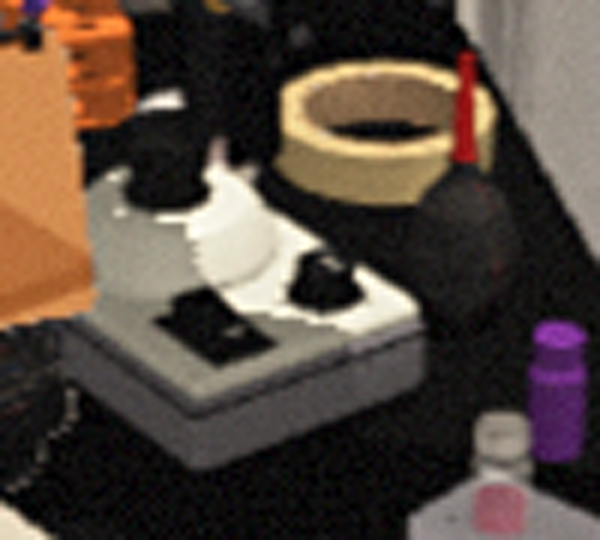

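Rocker: the white mark has moved towards the front bezel edge (423 in a 307–450 span), and the scene crop shows the rear half standing up at (190,300). It's on, so now the vial.

```bash
cat > go.py <<'E'
import sys;from h import *;from workcell import bot
S=[bot.state() for _ in range(6)]
P=np.mean([s["eef_pos"] for s in S],0);R=np.array(S[0]["tcp_rot"])
t=np.array([float(a) for a in sys.argv[1:4]])
np.set_printoptions(precision=1,suppress=True)
print("P",P,"F",np.array(S[0]["contact_force"]),"w",S[0]["gripper_width"],"q7",S[0]["q"][6],"shift mm",R.T@(t-P))
E
python3 go.py 479.7 90.4 290
```

```text
P [597.3  53.  314.4] F [ 0.3  0.4 -0.6] w 0.27642021265927136 q7 142.65512066178454 shift mm [ 24.9  38.3 117.2]
```

```bash
python3 -m inch '[0,0.013,0.04,0,-0.2,0,0.026,0.08,0,-0.2,0.01,0.038,0.117,0,-0.2,0.024,0.038,0.117,0,-0.2,0.024,0.038,0.117,0,-0.2]'; python3 go.py 479.7 90.4 290;  python3 - <<'E'
from workcell import bot, optics
import cv2,pickle
d={}
for n in ["wrist","side"]:
    d[n]=optics.camera(n)
pickle.dump(d,open("c5.pkl","wb"))
cv2.imwrite("pics/w5.png",cv2.resize(d["wrist"]["image"][:,:,::-1],None,fx=1.4,fy=1.4,interpolation=cv2.INTER_CUBIC))
E
```

```text
time: 5.95
eef_pos: [478.5, 90.9, 289.0]
tcp_rot: [[-0.006, -0.583, -0.813], [0.002, -0.813, 0.583], [-1.0, 0.002, 0.006]]
contact_force: [-0.6, -0.6, 0.3]
gripper_width: 0.579
P [478.5  90.9 289. ] F [-0.6 -0.6  0.3] w 0.5789214401448795 q7 131.45091268463187 shift mm [-1.  -0.3 -1.2]
```

View pics/w5.png

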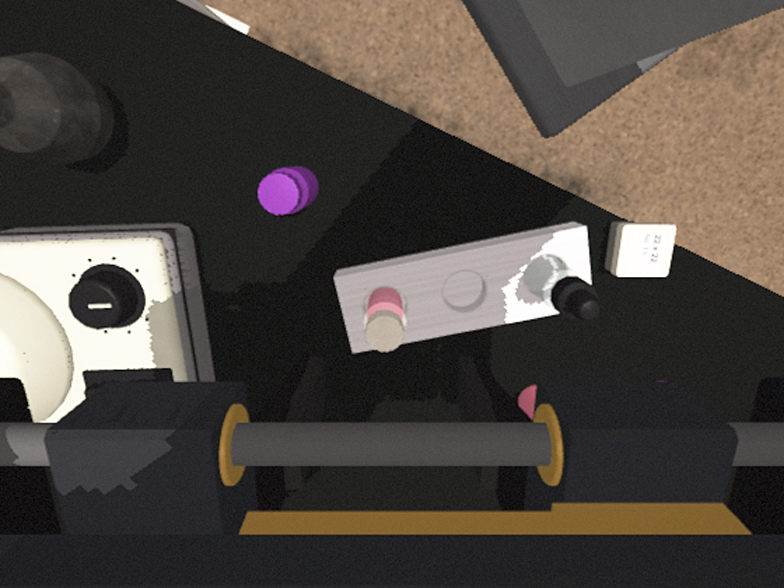

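Wrist: cap top at display (384,331), roughly between the fingers (310 and 480). I'll re-measure it from this place.

```bash
python3 - <<'E'
import pickle;from h import *
np.set_printoptions(precision=1,suppress=True)
W=pickle.load(open("c5.pkl","rb"))["wrist"];W1=pickle.load(open("c1.pkl","rb"))["wrist"];W2=pickle.load(open("c2.pkl","rb"))["wrist"]
f=lambda x,y:((x+.5)/1.4-.5,(y+.5)/1.4-.5)
a6=lambda x,y:(360+(x+.5)/4-.5,125+(y+.5)/4-.5)
a7=lambda x,y:(140+(x+.5)/4-.5,70+(y+.5)/4-.5)
print(plane(W,*f(384,331),58),tri((W,*f(384,331)),(W1,*a7(160,470)),(W2,*a6(195,240))),"mid",plane(W,*f(464,291),18))
E
python3 go.py 480 90 206.5
```

```text
[479.2  89.3  58. ] (array([479.8,  90. ,  57.2]), [0.5413455209842621, 0.1894960391147172, 0.45326947873294965]) mid [438.4 108.5  18. ]
P [480.3  90.3 290.7] F [ 0.2  0.3 -0.2] w 0.592072093068325 q7 131.44306374344364 shift mm [84.2  0.4 -0.3]
```

```bash
python3 -m inch '[0.025,0,0,0,-0.2,0.05,0,0,0,-0.2,0.07,0,0,0,-0.2,0.083,0,0,0,-0.2,0.083,0,0,0,-0.2]'; python3 go.py 479.8 90 206.5; python3 - <<'E'
from workcell import bot, optics
import cv2,pickle
d={}
for n in ["scene","side","wrist"]:
    d[n]=optics.camera(n)
    a=d[n]["image"][:,:,::-1]
    if n!="wrist": a=cv2.resize(a[180:290,270:380],None,fx=4,fy=4,interpolation=cv2.INTER_CUBIC)
    cv2.imwrite(f"pics/{n}6.png",a)
a=cv2.imread("pics/scene6.png");b=cv2.imread("pics/side6.png")
import numpy as np
cv2.imwrite("pics/ss6.png",cv2.resize(np.hstack([a,b]),None,fx=.9,fy=.9))
E
```

```text
time: 6.55
eef_pos: [480.0, 90.1, 206.5]
tcp_rot: [[-0.006, -0.585, -0.811], [0.001, -0.811, 0.585], [-1.0, 0.003, 0.005]]
contact_force: [-0.6, -0.0, -0.4]
gripper_width: 0.6
P [480.   90.1 206.5] F [-0.6 -0.  -0.4] w 0.5998157380113119 q7 135.1311631415317 shift mm [-0.   0.2  0.1]
```

View pics/ss6.png

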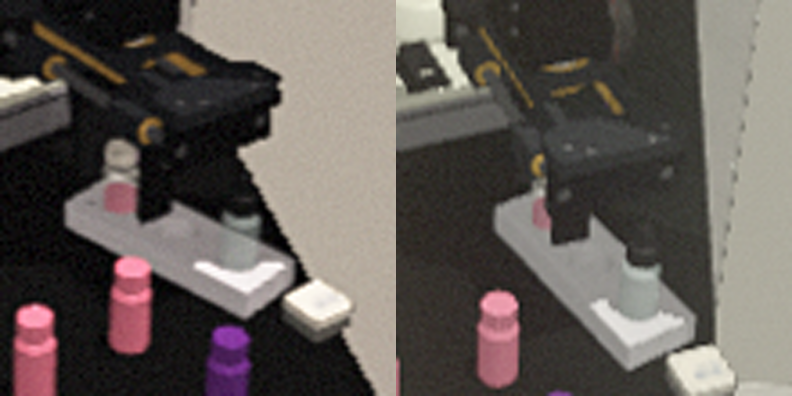

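View pics/wrist6.png

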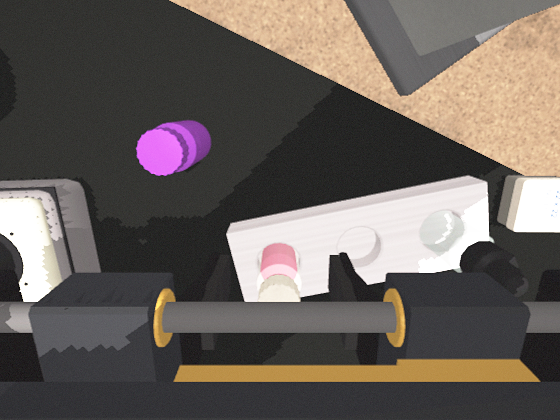

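The vial sits between the fingers, the gripper is clear of the dropper vial, and the tips are above the block. Closing now.

```bash
python3 -m inch '[0,0,0,0,0.5,0,0,0,0,0.7,0,0,0,0,0.9,0,0,0,0,1,0,0,0,0,1]' 30; python3 -m inch '[0,0,0,0,1,0,0,0,0,1]';  python3 go.py 479.8 90 206.5
```

```text
time: 7.2
eef_pos: [480.7, 90.5, 208.7]
tcp_rot: [[-0.002, -0.584, -0.811], [0.002, -0.811, 0.584], [-1.0, -0.001, 0.003]]
contact_force: [0.0, 0.5, 0.6]
gripper_width: 0.243
time: 7.4
eef_pos: [480.7, 90.5, 208.7]
tcp_rot: [[-0.002, -0.584, -0.811], [0.002, -0.811, 0.584], [-1.0, -0.001, 0.003]]
contact_force: [-0.4, -0.3, 1.1]
gripper_width: 0.247
P [480.7  90.5 208.7] F [-0.4 -0.3  1.1] w 0.24677991300507515 q7 135.09823775011594 shift mm [2.2 1.  0.4]
```

```bash
python3 -m inch '[-0.005,0,0,0,1,-0.015,0,0,0,1,-0.035,0,0,0,1,-0.065,0,0,0,1,-0.1,0,0,0,1]' 35; python3 -m inch '[-0.02,0,0,0,1,-0.03,0,0,0,1,-0.03,0,0,0,1]'; python3 go.py 652 -17.7 330;  python3 - <<'E'
from workcell import bot, optics
import cv2,pickle,numpy as np
d={}
for n in ["scene","side","wrist"]:
    d[n]=optics.camera(n)
pickle.dump(d,open("c7.pkl","wb"))
a=cv2.resize(d["scene"]["image"][110:290,230:390],None,fx=2.4,fy=2.4,interpolation=cv2.INTER_CUBIC)
b=cv2.resize(d["side"]["image"][110:290,230:390],None,fx=2.4,fy=2.4,interpolation=cv2.INTER_CUBIC)
cv2.imwrite("pics/ss7.png",np.hstack([a,b])[:,:,::-1])
cv2.imwrite("pics/w7.png",d["wrist"]["image"][:,:,::-1])
E
```

```text
time: 7.9
eef_pos: [480.6, 90.0, 309.9]
tcp_rot: [[-0.003, -0.585, -0.811], [0.002, -0.811, 0.585], [-1.0, 0.0, 0.004]]
contact_force: [1.1, 0.4, -0.5]
gripper_width: 0.245
time: 8.2
eef_pos: [481.0, 90.0, 341.3]
tcp_rot: [[-0.001, -0.585, -0.811], [0.003, -0.811, 0.585], [-1.0, -0.002, 0.002]]
contact_force: [-0.0, -0.0, -0.3]
gripper_width: 0.244
P [481.   90.  341.3] F [-0.  -0.  -0.3] w 0.2439733680582004 q7 129.9023044304055 shift mm [  10.9  -12.6 -201.7]
```

View pics/ss7.png

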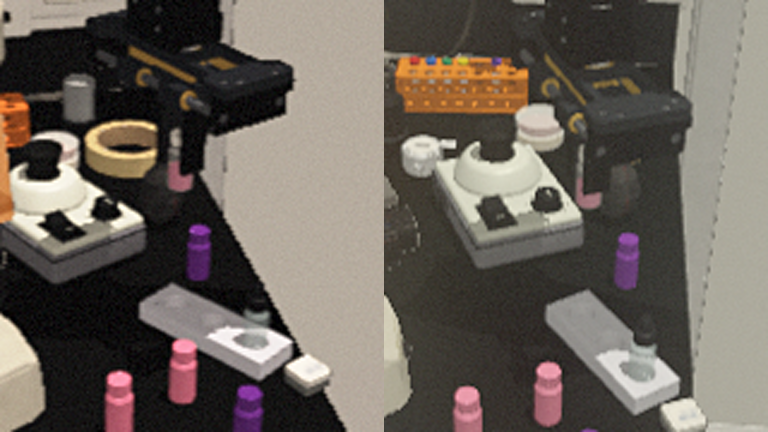

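View pics/w7.png

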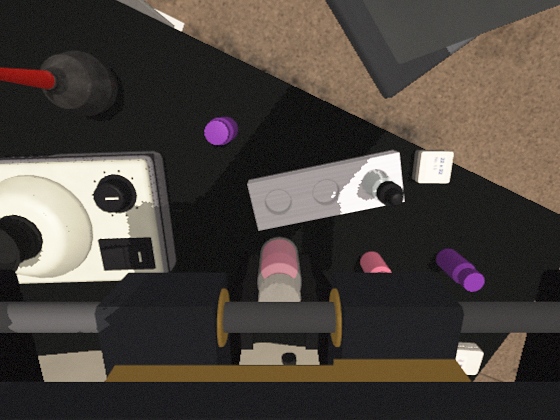

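```bash
python3 - <<'E'
import pickle;from h import *
np.set_printoptions(precision=1,suppress=True)
d=pickle.load(open("c7.pkl","rb"));W=d["wrist"]
for z in (134,138,142): print(z,proj(W,(474.6,81.1,z)))
# side/scene bottom of vial
for n in("scene","side"):
    a=cv2.resize(d[n]["image"][150:200,285:335],None,fx=8,fy=8,interpolation=cv2.INTER_CUBIC) if n=="scene" else cv2.resize(d[n]["image"][160:210,295:345],None,fx=8,fy=8,interpolation=cv2.INTER_CUBIC)
    cv2.imwrite(f"pics/v_{n}.png",a[:,:,::-1])
    for z in (134,138,142): print(n,z,proj(d[n],(481,90,z)))
a=cv2.resize(W["image"][220:310,230:330],None,fx=6,fy=6,interpolation=cv2.INTER_CUBIC)
cv2.imwrite("pics/v_w.png",a[:,:,::-1])
a=np.hstack([cv2.imread("pics/v_scene.png"),cv2.imread("pics/v_side.png")]);cv2.imwrite("pics/v.png",a)
E
```

```text
134 (np.float64(276.10177566199644), np.float64(236.45004598633906))
138 (np.float64(276.0856855587962), np.float64(238.94207577819571))
142 (np.float64(276.06895553597775), np.float64(241.53321610608904))
scene 134 (np.float64(304.9329925076793), np.float64(189.27232585042714))
scene 138 (np.float64(304.9949373683297), np.float64(187.5833703624848))
scene 142 (np.float64(305.05711719686263), np.float64(185.88800836574785))
side 134 (np.float64(313.29183057559777), np.float64(195.7983243328326))
side 138 (np.float64(313.37430322444106), np.float64(194.1445731766855))
side 142 (np.float64(313.4572293340933), np.float64(192.48172917160306))
```

View pics/v.png

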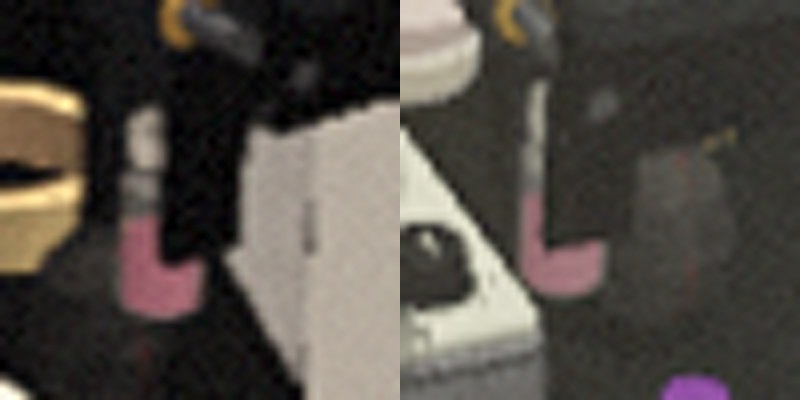

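View pics/v_w.png

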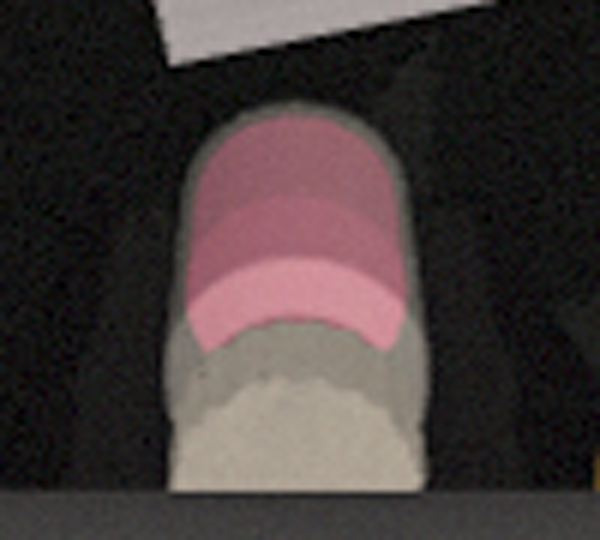

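```bash
python3 - <<'E'
import pickle;from h import *
out=[]
for f,box in [("c2.pkl",(160,180,70,65)),("c4.pkl",(95,160,90,90))]:
    W=pickle.load(open(f,"rb"))["wrist"];k=6
    x0,y0,w,h=box
    im=cv2.resize(np.clip(W["image"][y0:y0+h,x0:x0+w,::-1].astype(float)*2.5,0,255).astype(np.uint8),None,fx=k,fy=k,interpolation=cv2.INTER_CUBIC)
    for r,z,c in [(22,99,(0,255,0)),(13.5,87,(0,0,255))]:
        pts=np.array([proj(W,(652+r*np.cos(t),-17.7+r*np.sin(t),z)) for t in np.linspace(0,6.283,60)])
        cv2.polylines(im,[np.int32((pts-[x0,y0]+.5)*k-.5)],False,c,1)
    cv2.imwrite("pics/ov_%s.png"%f[:2],im)
E
```

```text
(no output)
```

View pics/ov_c2.png

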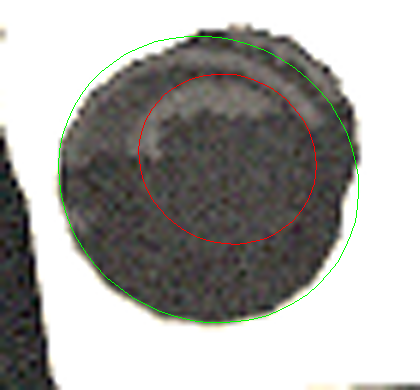

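View pics/ov_c4.png

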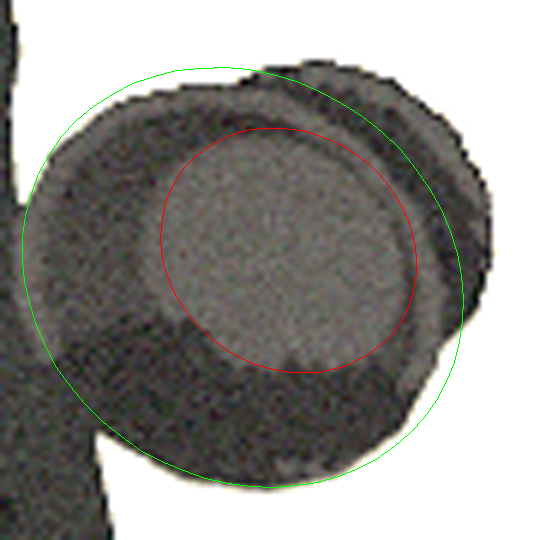

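```bash
python3 -m inch '[0,-0.003,-0.04,0,1,0,-0.006,-0.08,0,1,0,-0.009,-0.12,0,1,0,-0.012,-0.16,0,1,0,-0.0125,-0.2,0,1]' && python3 -m inch '[0,0,0,0,1,0,0,0,0,1,0,0,0,0,1]'; python3 go.py 652.2 -18 341;  python3 - <<'E'
from workcell import bot, optics
import cv2,pickle,numpy as np
d={}
for n in ["scene","side","wrist"]:
    d[n]=optics.camera(n)
pickle.dump(d,open("c8.pkl","wb"))
a=cv2.resize(d["scene"]["image"][110:230,210:310],None,fx=4,fy=4,interpolation=cv2.INTER_CUBIC)
b=cv2.resize(d["side"]["image"][110:230,230:330],None,fx=4,fy=4,interpolation=cv2.INTER_CUBIC)
cv2.imwrite("pics/ss8.png",np.hstack([a,b])[:,:,::-1])
cv2.imwrite("pics/w8.png",d["wrist"]["image"][:,:,::-1])
E
```

```text
time: 8.85
eef_pos: [651.0, -17.0, 335.7]
tcp_rot: [[-0.008, -0.584, -0.812], [0.001, -0.812, 0.584], [-1.0, 0.004, 0.006]]
contact_force: [0.2, -0.2, 0.5]
gripper_width: 0.239
time: 9.15
eef_pos: [650.4, -16.4, 334.4]
tcp_rot: [[-0.01, -0.583, -0.812], [0.001, -0.812, 0.583], [-1.0, 0.005, 0.008]]
contact_force: [0.3, 1.2, 0.3]
gripper_width: 0.241
P [650.4 -16.4 334.4] F [0.3 1.2 0.3] w 0.24111093358910732 q7 150.9762464438036 shift mm [-6.6  0.3 -2.4]
```

View pics/ss8.png

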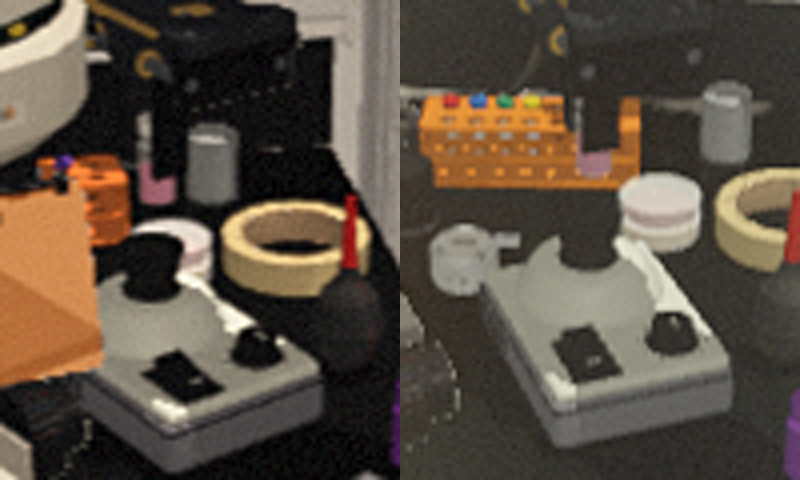

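View pics/w8.png

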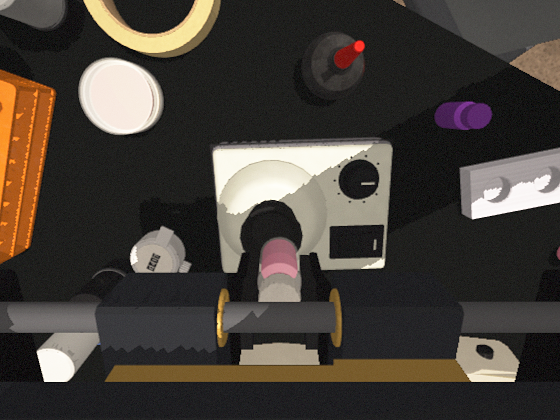

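```bash
python3 -m inch '[-0.003,0,-0.001,0.1,1,-0.005,0,-0.002,0.2,1,-0.006,0,-0.002,0.3,1,-0.006,0,-0.002,0.3,1,-0.006,0,-0.002,0.3,1]'; python3 go.py 652.2 -18 341;  python3 - <<'E'
from workcell import bot, optics
import cv2,pickle,numpy as np
print(np.round(bot.state()["tcp_rot"],4))
d={}
for n in ["scene","side","wrist"]:
    d[n]=optics.camera(n)
pickle.dump(d,open("c9.pkl","wb"))
cv2.imwrite("pics/w9.png",cv2.resize(d["wrist"]["image"][170:310,200:360,::-1],None,fx=4.5,fy=4.5,interpolation=cv2.INTER_CUBIC))
E
python3 go.py 652.2 -18 341
```

```text
time: 9.8
eef_pos: [651.8, -16.5, 341.9]
tcp_rot: [[-0.007, -0.794, -0.607], [0.002, -0.607, 0.794], [-1.0, 0.005, 0.006]]
contact_force: [0.7, -1.8, -0.2]
gripper_width: 0.24
P [651.8 -16.5 341.9] F [ 0.7 -1.8 -0.2] w 0.2395971259237277 q7 135.1126576562099 shift mm [ 0.9  0.6 -1.4]
[[-0.0075 -0.7943 -0.6075]
 [ 0.0016 -0.6075  0.7943]
 [-1.      0.005   0.0058]]
P [651.9 -17.  341.7] F [ 0.2 -0.5  0.2] w 0.2454229119895235 q7 135.05040148028712 shift mm [ 0.7  0.4 -1. ]
```

View pics/w9.png

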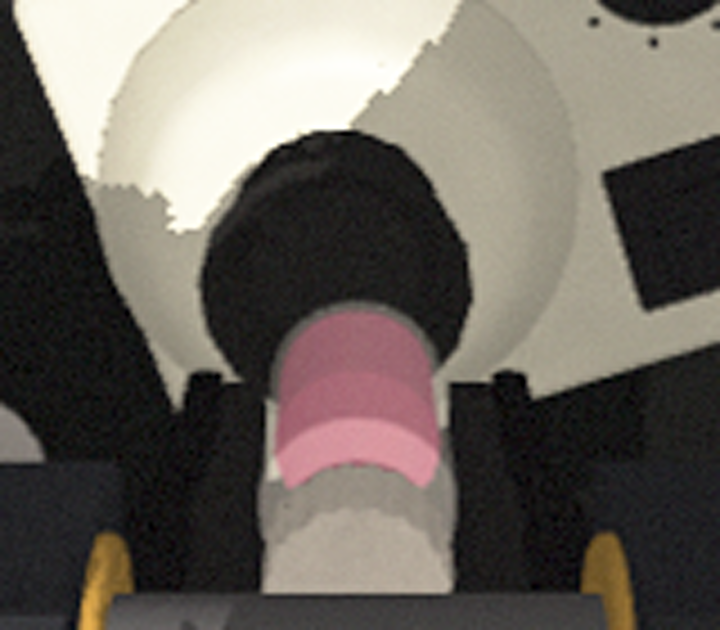

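```bash
python3 - <<'E'
import pickle;from h import *
W=pickle.load(open("c9.pkl","rb"))["wrist"];k=5;x0,y0,w,h=200,170,160,120
im=cv2.resize(np.clip(W["image"][y0:y0+h,x0:x0+w,::-1].astype(float)*1.8,0,255).astype(np.uint8),None,fx=k,fy=k,interpolation=cv2.INTER_CUBIC)
for cx,cy,r,z,c in [(652.2,-18,22,99,(0,255,0)),(652.2,-18,13.5,87,(0,0,255)),(651.9,-16.9,11,138.5,(255,255,0)),(652.2,-18,46,46,(255,0,255))]:
    pts=np.array([proj(W,(cx+r*np.cos(t),cy+r*np.sin(t),z)) for t in np.linspace(0,6.283,60)])
    cv2.polylines(im,[np.int32((pts-[x0,y0]+.5)*k-.5)],False,c,1)
cv2.imwrite("pics/ov9.png",im)
o=-W["view"][:3,:3].T@W["view"][:3,3];print(o, o-np.array([651.9,-16.9,341.7]))
E
```

```text
[586.13509009 -66.81307287 323.58124108] [-65.76490991 -49.91307287 -18.11875892]
```

View pics/ov9.png

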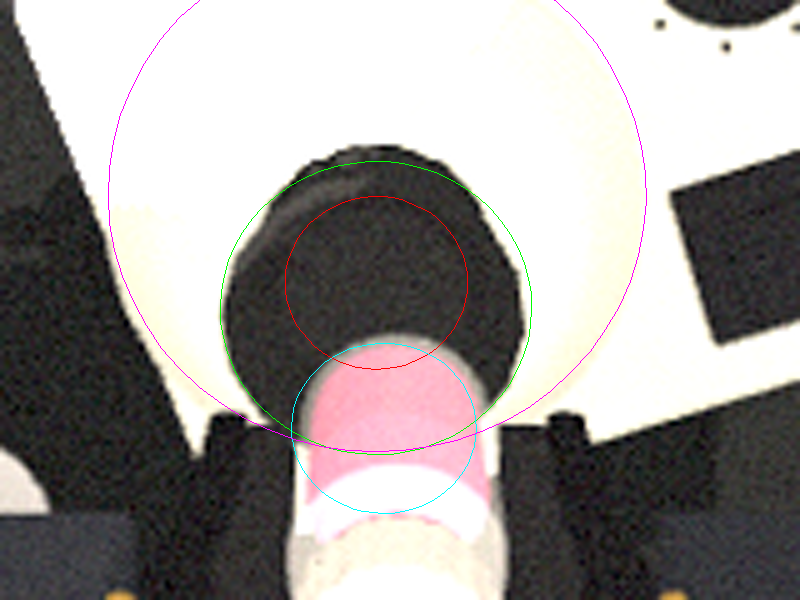

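The cup rim matches my estimate. The vial in the wrist view sits about 14 display px (≈1.5 mm) to the right of where the TCP predicts, so relative to the cup it needs about −3 mm along tool z.

```bash
python3 -m inch '[0,0,-0.002,0,1,0.01,0,-0.003,0,1,0.02,0,-0.003,0,1,0.026,0,-0.003,0,1,0.026,0,-0.003,0,1]'; python3 - <<'E'
from workcell import bot, optics
import cv2,pickle,numpy as np
from h import *
d={}
for n in ["scene","side","wrist"]:
    d[n]=optics.camera(n)
pickle.dump(d,open("c10.pkl","wb"))
P=np.mean([bot.state()["eef_pos"] for _ in range(4)],0);R=np.array(bot.state()["tcp_rot"]);print(P,R)
B=P+R[:,0]*(164+39)
print("bottom",B)
ims=[]
for n,b in [("scene",(225,140,60,60)),("side",(245,140,60,60)),("wrist",(200,170,160,120))]:
    x0,y0,w,h=b;k=6 if n!="wrist" else 4.5
    im=cv2.resize(np.clip(d[n]["image"][y0:y0+h,x0:x0+w,::-1].astype(float)*1.6,0,255).astype(np.uint8),None,fx=k,fy=k,interpolation=cv2.INTER_CUBIC)
    for cx,cy,r,z,c in [(652.4,-18.3,22,99,(0,255,0)),(B[0],B[1],11,B[2],(255,255,0))]:
        if n!="wrist":continue
        pts=np.array([proj(d[n],(cx+r*np.cos(t),cy+r*np.sin(t),z)) for t in np.linspace(0,6.283,60)])
        cv2.polylines(im,[np.int32((pts-[x0,y0]+.5)*k-.5)],False,c,1)
    if n=="wrist": cv2.imwrite("pics/w10.png",im)
    else: ims.append(im)
cv2.imwrite("pics/ss10.png",np.hstack(ims))
E
```

```text
time: 10.45
eef_pos: [653.1, -19.2, 313.9]
tcp_rot: [[-0.01, -0.795, -0.606], [0.001, -0.606, 0.795], [-1.0, 0.007, 0.007]]
contact_force: [-0.4, -0.4, -0.2]
gripper_width: 0.239
[653.65416556 -19.27379772 315.7891622 ] [[-0.00765294 -0.79531913 -0.60614265]
 [ 0.00139295 -0.6061683   0.79533519]
 [-0.99996975  0.00524233  0.00574681]]
bottom [652.10061788 -18.99102918 112.79530384]
```

View pics/w10.png

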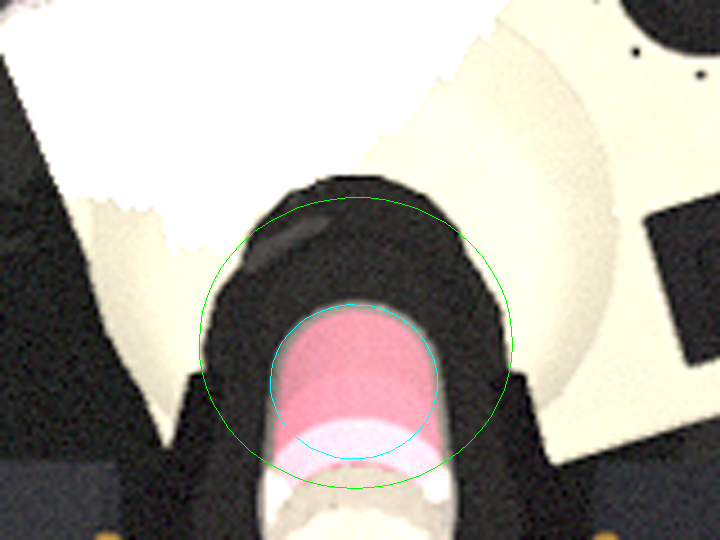

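View pics/ss10.png

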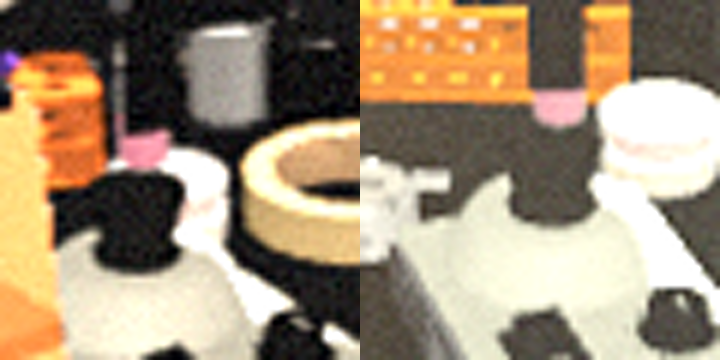

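```bash
python3 - <<'E'
import cv2,pickle,numpy as np
from h import *
d=pickle.load(open("c10.pkl","rb"));ims=[]
for n,b in [("scene",(228,152,40,40)),("side",(260,150,40,40))]:
    x0,y0,w,h=b;k=10
    im=cv2.resize(np.clip((d[n]["image"][y0:y0+h,x0:x0+w,::-1].astype(float)-10)*4,0,255).astype(np.uint8),None,fx=k,fy=k,interpolation=cv2.INTER_CUBIC)
    for cx,cy,r,z,c in [(652.4,-18.3,22,99,(0,255,0)),(652.1,-19,11,112.8,(255,255,0))]:
        pts=np.array([proj(d[n],(cx+r*np.cos(t),cy+r*np.sin(t),z)) for t in np.linspace(0,6.283,60)])
        cv2.polylines(im,[np.int32((pts-[x0,y0]+.5)*k-.5)],False,c,1)
    ims.append(im)
cv2.imwrite("pics/ss10b.png",np.hstack(ims))
E
```

```text
(no output)
```

View pics/ss10b.png

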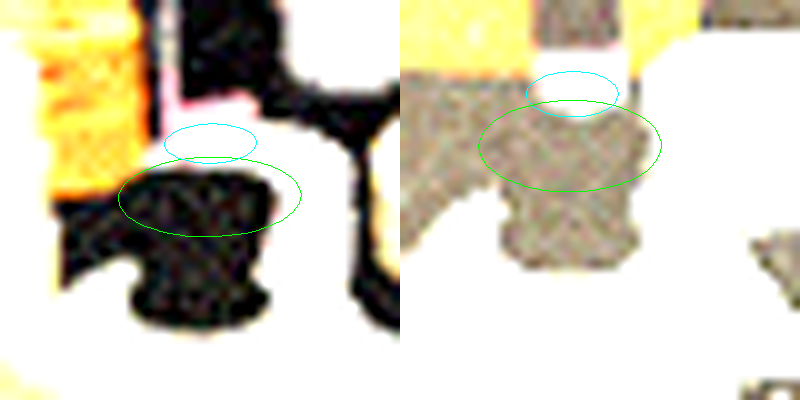

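```bash
python3 -m inch '[0.001,-0.0023,0,0,1,0.001,-0.0023,0,0,1,0.001,-0.0023,0,0,1]'; cat > look.py <<'E'
from workcell import bot, optics
import cv2,pickle,numpy as np,sys
from h import *
tag=sys.argv[1]
d={}
for n in ["scene","side","wrist"]:
    d[n]=optics.camera(n)
pickle.dump(d,open(f"c{tag}.pkl","wb"))
P=np.mean([bot.state()["eef_pos"] for _ in range(4)],0);R=np.array(bot.state()["tcp_rot"]);print(P,R[:,0],bot.state()["contact_force"],bot.state()["gripper_width"])
B=P+R[:,0]*(164+39);print("bottom",B)
ims=[]
for n,b in [("scene",(228,145,42,48)),("side",(256,145,42,48))]:
    x0,y0,w,h=b;k=9
    im=cv2.resize(np.clip((d[n]["image"][y0:y0+h,x0:x0+w,::-1].astype(float)-10)*2.5,0,255).astype(np.uint8),None,fx=k,fy=k,interpolation=cv2.INTER_CUBIC)
    ims.append(im)
cv2.imwrite(f"pics/ss{tag}.png",np.hstack(ims))
cv2.imwrite(f"pics/w{tag}.png",cv2.resize(d["wrist"]["image"][170:310,200:360,::-1],None,fx=4.5,fy=4.5,interpolation=cv2.INTER_CUBIC))
E
python3 look.py 11
```

```text
time: 10.9
eef_pos: [655.6, -17.8, 315.0]
tcp_rot: [[-0.007, -0.795, -0.606], [0.001, -0.606, 0.795], [-1.0, 0.005, 0.006]]
contact_force: [-0.2, -0.5, 0.1]
gripper_width: 0.244
[655.46698418 -17.96813952 314.87844123] [-0.00753472  0.00135825 -0.99997069] [0.09956774 0.01505265 0.34510998] 0.24155094773670974
bottom [653.93743598 -17.6924152  111.88439093]
```

View pics/ss11.png

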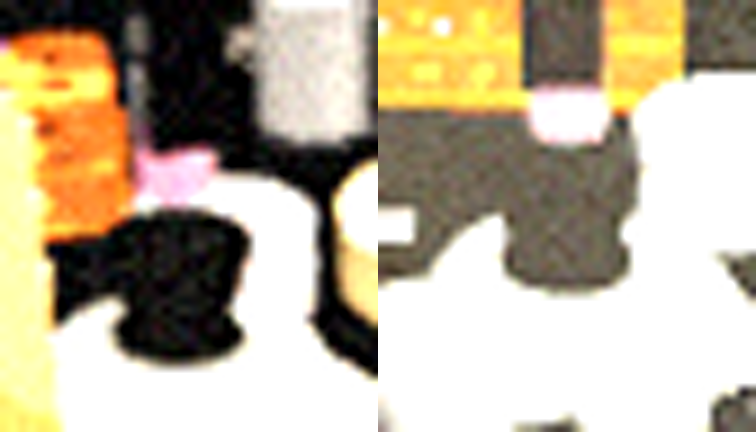

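View pics/w11.png

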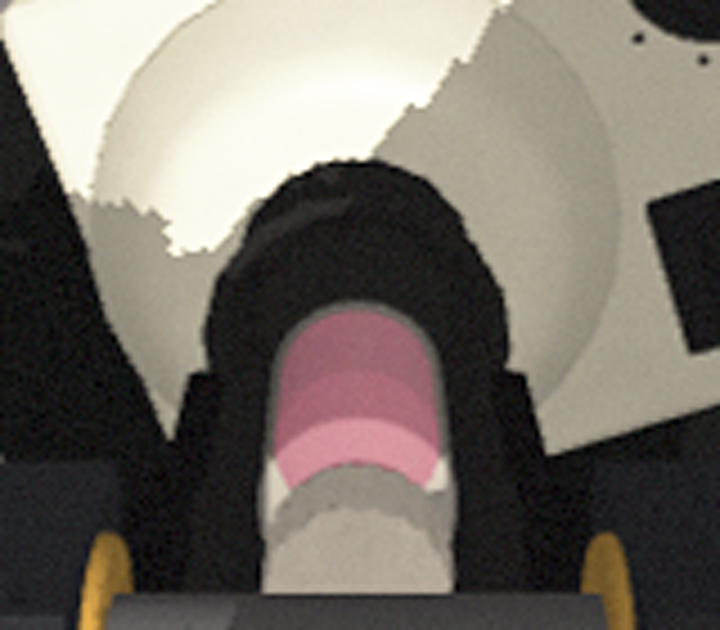

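Scene vial column 176 against cup foot 180, side 568 against 567, wrist 357 against 356: centred. Going down into the cup.

```bash
python3 -m inch '[0.006,0,0,0,1,0.012,0,0,0,1,0.016,0,0,0,1,0.019,0,0,0,1,0.019,0,0,0,1]'; python3 look.py 12
```

```text
time: 11.55
eef_pos: [655.2, -17.9, 295.2]
tcp_rot: [[-0.008, -0.795, -0.606], [0.001, -0.606, 0.795], [-1.0, 0.006, 0.006]]
contact_force: [-0.7, -0.3, -0.1]
gripper_width: 0.246
[655.39037526 -17.94666616 296.04127851] [-0.00731458  0.00137897 -0.9999723 ] [-0.42461496  0.29679415  0.4981977 ] 0.24374457264282906
bottom [653.90551539 -17.66673616  93.04690216]
```

View pics/w12.png

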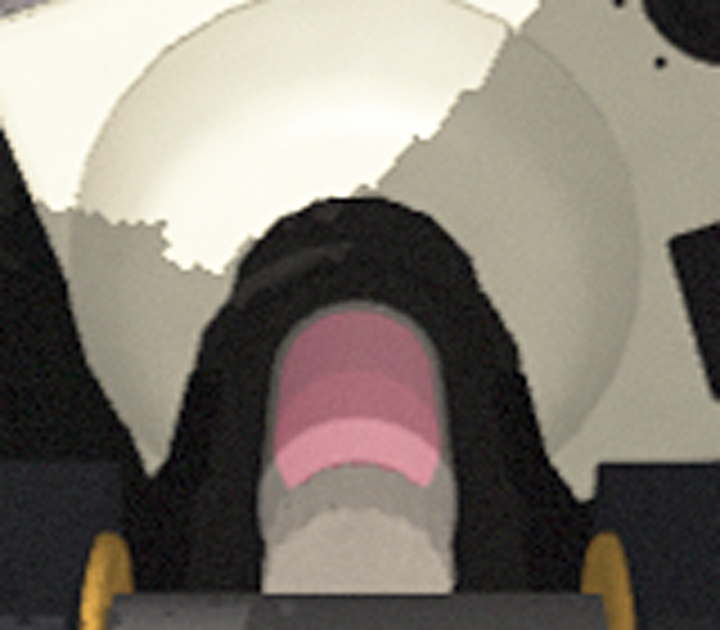

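View pics/ss12.png

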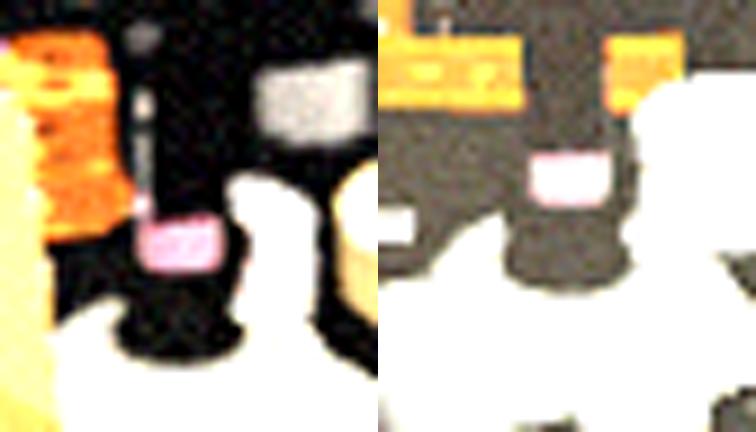

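```bash
python3 -m inch '[0.001,0,0,0,1,0.002,0,0,0,1,0.003,0,0,0,1,0.004,0,0,0,1,0.004,0,0,0,1]'; cat > f.py <<'E'
from workcell import bot,optics
import numpy as np
L=[]
for i in range(4):
    s=bot.state();L.append([*s["eef_pos"],*s["contact_force"]]);optics.camera("side")
print(np.round(np.mean(L,0),2),np.round(np.std(L,0),2),s["gripper_width"],np.round(np.array(s["tcp_rot"])[:,0],4),s["time"])
E
python3 f.py
```

```text
time: 12.2
eef_pos: [655.3, -17.9, 291.8]
tcp_rot: [[-0.008, -0.795, -0.606], [0.001, -0.606, 0.795], [-1.0, 0.005, 0.006]]
contact_force: [0.7, -0.4, -0.6]
gripper_width: 0.243
[ 6.5537e+02 -1.7910e+01  2.9197e+02 -7.0000e-02 -2.6000e-01 -3.4000e-01] [0.03 0.01 0.09 0.46 0.75 0.27] 0.24579793175306686 [-0.0072  0.0013 -1.    ] 12.35
```

```bash
python3 -m inch '[0.001,0,0,0,1,0.002,0,0,0,1,0.002,0,0,0,1]';python3 f.py
```

```text
time: 12.7
eef_pos: [655.4, -17.9, 289.9]
tcp_rot: [[-0.007, -0.795, -0.606], [0.001, -0.606, 0.795], [-1.0, 0.005, 0.006]]
contact_force: [0.9, -0.7, 0.2]
gripper_width: 0.242
[ 6.5537e+02 -1.7940e+01  2.9000e+02  3.9000e-01 -1.3000e-01  1.3000e-01] [0.   0.02 0.04 0.37 0.49 0.18] 0.24408417877670846 [-0.0073  0.0013 -1.    ] 12.85
```

```bash
python3 -m inch '[0.001,0,0,0,1,0.001,0,0,0,1,0.001,0,0,0,1]';python3 f.py
```

```text
time: 13.2
eef_pos: [655.4, -18.0, 289.4]
tcp_rot: [[-0.007, -0.795, -0.606], [0.001, -0.606, 0.795], [-1.0, 0.005, 0.005]]
contact_force: [-0.8, -0.1, 3.1]
gripper_width: 0.24
[ 6.5542e+02 -1.7970e+01  2.8933e+02 -5.5000e-01  1.9000e-01  2.8700e+00] [0.01 0.03 0.04 0.27 0.45 0.2 ] 0.23848701579358067 [-0.007   0.0014 -1.    ] 13.35
```

Contact at TCP z ≈ 289.5 (bottom ≈ 87), 2.9 N, almost no side force. Pressing in steps.

```bash
python3 -m inch '[0.001,0,0,0,1,0.002,0,0,0,1,0.003,0,0,0,1,0.003,0,0,0,1]';python3 f.py
```

```text
time: 13.8
eef_pos: [655.4, -18.0, 286.2]
tcp_rot: [[-0.007, -0.795, -0.606], [0.001, -0.606, 0.795], [-1.0, 0.005, 0.005]]
contact_force: [-2.4, 0.5, 4.9]
gripper_width: 0.242
[ 6.5542e+02 -1.7980e+01  2.8628e+02 -1.7200e+00  3.0000e-01  5.1900e+00] [0.01 0.01 0.05 0.42 0.32 0.41] 0.238775631756927 [-0.0069  0.0014 -1.    ] 13.95
```

```bash
python3 -m inch '[0.001,0,0,0,1,0.0018,0,0,0,1,0.0018,0,0,0,1,0.0018,0,0,0,1]';python3 f.py; python3 look.py 13
```

```text
time: 14.4
eef_pos: [655.4, -18.0, 284.7]
tcp_rot: [[-0.007, -0.795, -0.606], [0.001, -0.606, 0.795], [-1.0, 0.005, 0.005]]
contact_force: [-1.4, -0.6, 6.2]
gripper_width: 0.242
[ 6.5543e+02 -1.7970e+01  2.8471e+02 -1.3600e+00 -4.0000e-01  6.1200e+00] [0.01 0.01 0.02 0.23 0.32 0.35] 0.24429833297789527 [-0.0068  0.0015 -1.    ] 14.55
[655.42178928 -17.9654041  284.70075699] [-0.00680915  0.00149215 -0.9999757 ] [-2.11990589  0.50138949  6.13423026] 0.24025547271980907
bottom [654.03953186 -17.6624968   81.70568904]
```

View pics/ss13.png

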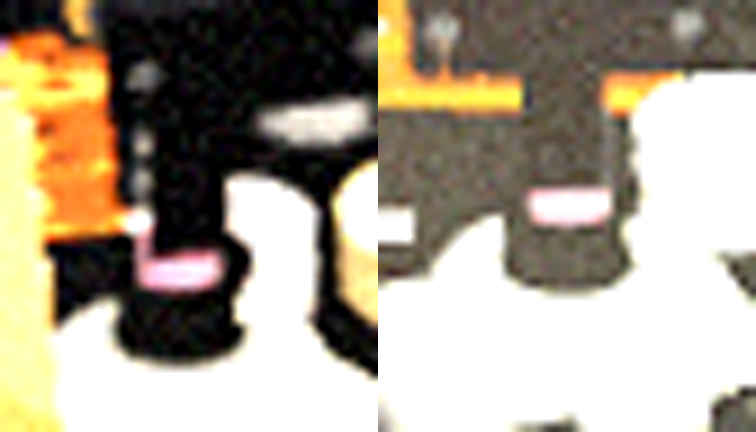

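View pics/w13.png

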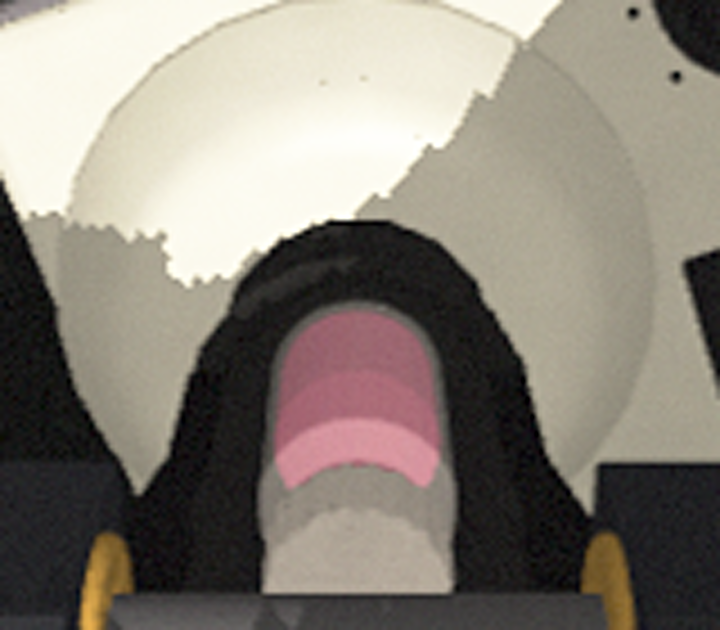

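6.1 N with about 4.8 mm of sink, and the vial hasn't moved in the fingers. Holding for a few seconds (camera calls keep the last target).

```bash
python3 - <<'E'
from workcell import bot,optics
import numpy as np
for j in range(5):
    L=[]
    for i in range(20):
        optics.camera("side");s=bot.state();L.append([*s["eef_pos"],*s["contact_force"],s["gripper_width"]])
    print(round(s["time"],2),np.round(np.mean(L,0),2))
E
python3 look.py 14; python3 - <<'E'
import cv2,pickle,numpy as np
d=pickle.load(open("c14.pkl","rb"))
cv2.imwrite("pics/full14.png",np.hstack([d["scene"]["image"][130:350,170:390],d["side"]["image"][110:330,190:380]])[:,:,::-1].repeat(2,0).repeat(2,1)[:, :800])
E
```

```text
15.75 [ 6.5542e+02 -1.7980e+01  2.8471e+02 -1.7600e+00  2.2000e-01  5.8500e+00
  2.4000e-01]
16.75 [ 6.5542e+02 -1.7990e+01  2.8471e+02 -1.9800e+00  1.1000e-01  6.0400e+00
  2.4000e-01]
17.75 [ 6.5542e+02 -1.7980e+01  2.8471e+02 -1.9100e+00  2.0000e-02  5.8700e+00
  2.4000e-01]
18.75 [ 6.5542e+02 -1.7980e+01  2.8471e+02 -1.6400e+00  1.0000e-01  6.1900e+00
  2.4000e-01]
19.75 [ 6.5542e+02 -1.7980e+01  2.8471e+02 -1.8000e+00 -2.0000e-02  5.9500e+00
  2.4000e-01]
[655.43328373 -17.99197491 284.73974844] [-0.00670873  0.00149402 -0.99997638] [-1.73720227  0.31283254  6.29603526] 0.23848093275631124
bottom [654.07141193 -17.6886888   81.74454327]
```

View pics/full14.png

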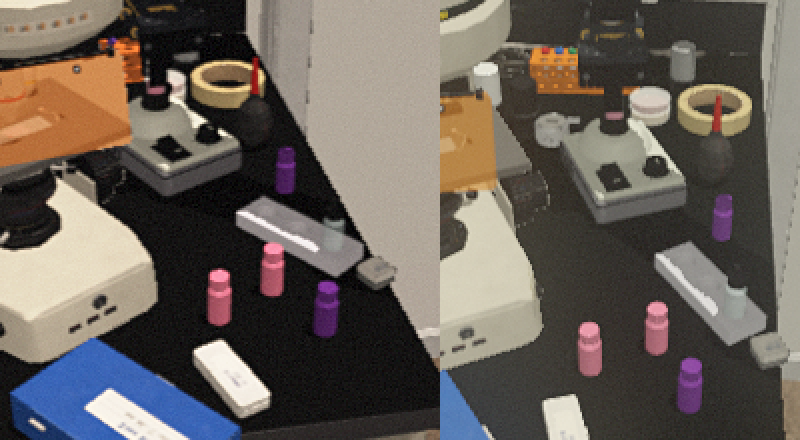

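Everything else is where it was, the rocker is still on, and the hold is steady at 6.0 N. Handing in.

```bash
python3 -c "
from workcell import bot
print(bot.job_done())"
```

```text
the job is handed in; nothing more can be done
None
```

I switched the mixer on, moved the white-capped vial from the block into the rubber cup, and handed in with the cup still pressed about 4.8 mm down. The clock stood at about 20 s of the 61 s allowed.

- **Switch:** I pressed the front half of the rocker with closed fingertips until it hit its stop, at 18 N and tip height about 53.7 mm. The pictures afterwards show the rear half standing up.
- **Vial and pressing:** Cup contact came at TCP z ≈ 289.5 mm, and I then pressed down to 284.7 mm. The force held at 5.9–6.2 N for over 5 s of mixing, matching the expected 6 N at 5 mm. The 9 N stop was not reached, and the vial did not slip in the fingers.
- **Surroundings:** The last pictures show the block, dropper vial, look-alikes and bystanders undisturbed.

**Disagreements between checks:**
- Scene and side look along almost the same direction, so heights from those two alone were 7–18 mm low. I used wrist-camera views for heights instead.
- The cameras first disagreed by about 2–3 mm on how well the vial was centred over the cup. I corrected for it before lowering, and all three views then agreed to within about 1 mm.
- The tool finished tilted about 0.4°, with a steady side force of about 1.8 N on the cup.

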